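# Hang a sample can on the spring scale and tug-test it

### The job

Hang the tall slim sample can by its wire bail on the hook of the spring scale, past the sprung latch so that the latch shuts behind the bail. While you still hold the can, tug it down gently, with about 5 N more than its own weight, for half a second to make sure that it is held; then let go and leave it hanging still, ready to be read, with everything else on the bench left as it was.

Things in the scene. Friction and masses are not known exactly. Their poses are not given: they have to be found in the camera images.
- tall_can: Tall slim sample can: closed stainless cylinder, 50 mm across, 90 mm high, upright on the bench, 0.24 to 0.39 kg (filling unknown). Origin: centre of underside, z up. A stiff, fixed bail of 5 mm wire rises in its y-z plane: legs at y = +-24 mm up to 124 mm, then sloping in to a 14 mm flat top at 175 mm. The same turned half round. Grip its sides, tool tilted: the bail bars a grip from above.
- bail_top (a point): Middle of the wire at the top of the tall can's bail, on the can's axis, 175 mm above its underside; axes as the can's. The opening below it is about 80 mm high, down to the lid.
- stand: Fixed retort stand holding a spring scale. Origin on the bench straight below the hook, z up; the hook opens to its -x (near side, turned to the robot's right). Base plate 170 x 300 x 12 mm; rod 14 mm thick, 650 mm high, at y = -140 mm; cross rod at 575 mm. The scale's housing, 34 mm (x) by 60 mm (y), is straight above the hook from 365 to 530 mm, collar to 354 mm: come in from -x, tool tilted 35 to 45 degrees.
- hook_bowl (a point): Centre of the hook's round bowl, 300 mm up when unloaded, moving with the hook; axes as the stand's. Hook: 7 mm wire bent in the x-z plane, open to -x, inner radius 14.5 mm: a 5 mm wire rests with its centre 12 mm below this point. Tip at x = -20 mm, its top 9.5 mm above this point; neck on the axis, 40 mm up. Bring the bail in from -x, wire 14 to 18 mm above this point, to x = 0, then lower it.
- hook (a joint): How far the scale's hook (and the black pointer on its face) is pulled down, in m: 0 unloaded, 1200 N/m (1 mm is 1.2 N; the can alone gives 2 to 3.2 mm), stop at 0.0165.
- latch (a joint): Sprung safety latch of the hook, in rad: thin steel rod 31 mm long hinged 31 mm above the bowl centre at x = +2 mm, slanting down to the inside of the tip. 0 shut; it only swings inward (to +x), up to 1.0, light (about 0.5 N at its end), and shuts by itself once the wire is below it.
- short_can: Bystander: like the tall can and as thick (50 mm) but only 52 mm high, bail top at 137 mm. Leave it.
- wide_can: Bystander: a can as high as the tall one (90 mm, bail top 175 mm) but 74 mm in diameter. Leave it.
- jar_left: Bystander: glass jar, 68 mm in diameter, 86 mm high, origin under its centre. Leave it.
- jar_mid: Bystander: another such glass jar.
- jar_right: Bystander: another such glass jar.
- tub: Bystander: open white plastic tub, 84 mm across, 75 mm high, origin under its centre. Leave it.
- spoon: Bystander: steel laboratory spoon 170 mm long lying on the bench. Leave it.
There are look-alikes about, which are no part of the job. Leave any yellow look-alike of the tall_can alone.

How it is judged:
By the outcome, as a careful person would: the job done as asked, in the order asked, and still so for the second after the job is handed in, with the robot touching nothing.
It also fails if it takes over 64 s, if anything falls off the work surface, if the arm or the gripper's body presses on something with over 40 N, if the wrist force passes 120 N, or if a joint passes its speed limit or range.

### The arm

A 6-joint arm with a two-finger parallel gripper is mounted at the origin on the work surface. World frame = base frame: x ahead of the robot, y to its left, z up, the work surface at z = 0. Lengths are in m, angles in rad, forces in N, time in s.
With the tool pointing down it reaches from about 0.375 to 0.925 m from the base axis. Payload 5.7 kg.
Tool frame: the origin (TCP) lies midway between the tips of the shut fingers; the grasp point (between the pads) lies 19 mm behind it; z points along the fingers, y is the direction in which the jaws open and shut (so a half turn about z gives the same grasp; the last joint's range is limited). The gripper opens to 88 mm and grips with 3 to 60 N. Pads are 20 mm wide; open, the fingers measure 115 mm over their backs; the gripper's body (75 mm by 178 mm) begins 61 mm behind the grasp point.
Start: joints at [1.185, 0.359, 1.51, -0, 1.272, -0.115], TCP at [0.16, 0.578, 0.223] pointing down, gripper open.
Joint ranges: [-2.97, 2.97], [-1.01, 2.36], [0.21, 2.38], [-0.96, 4.11], [0.2, 2.71], [-2.98, 2.98]. Speed limits (rad/s): [2.39, 2.39, 3.14, 3.14, 3.14, 3.14].

### API

Orientations are given as a rotation vector (axis times angle).
In Python, from workcell import telemetry, optics, ticket gives the robot as it stands.
- The arm moves only by the tool play_rows, never from a script. Its argument "moves" is a list of rows, each a list of 7 numbers: the shift along the tool's x, y, z in cm, then the turn, a rotation vector about the tool's x, y, z in degrees, then the closure, from 0 (fully open) to 1 (shut). In form: [[tx, ty, tz, ax, ay, az, claw], ...]. A call has 1 to 12 rows; each row shifts and turns the commanded pose from where the row before left it, along the tool's axes as they then stand; what a row does not reach is not made up. A row lasts 1/10 s, in which the tool goes at most 50 mm and 8.59 degrees, less where a joint would pass 70% of its speed; a pose out of reach is approached as far as the arm can. A call is refused whole if a number of a shift passes 5 or a number of a turn 8.59, either way. A call with a gripper value outside its range is refused whole. The fingers move at their own pace and stop on an object; the grip force is fixed at half the most. Time passes only in rows, so rows that do not move let the fingers close. It gives the time, the measured TCP pose, the force and the opening at its end, in the units of the state.
- telemetry.get_state(): the state, without advancing time (a new reading comes with each control period).
- optics.get_image(name): name is "side" or "top"; returns (picture, depth): 400x640x3 uint8, red, green, blue; 400x640 float32, m along the optical axis (not along the pixel's ray), 0 where there is no reading.
- optics.camera_info(name): a dict with "fx", "fy", "cx", "cy" (pixels), "rvec" (rotation vector, rad) and "tvec" (3), from world to camera coordinates, as OpenCV has them. Camera axes: x right, y down, z forward; pixel columns grow to the right and rows downward; lengths in m; the calibration is good to about 2 mm. A picture is of the moment at which its call begins. camera_info takes no time and is no camera call.
- ticket.close_job(): hands the job in, once; it reports no verdict.
The state is a dict: "t": time; "joint_positions": joint angles; "qd": joint speeds; "joint_efforts": joint torques, N m; "ee_pos": TCP position; "tool_rot": TCP orientation; "force": force on the tool from outside, world axes, zero at the start; "torque": the same for the moment, N m; "finger_gap": finger opening in m.
Only numpy, scipy, OpenCV 4.12 (cv2) and the standard library are available. Lean on these libraries where they do the work, as an engineer would, in place of code of your own. Each camera call takes 0.05 s, during which the arm holds its last target.

## Working session

There is one attempt and no reset: what is moved stays moved. The work goes in short steps, Python scripts to look and compute and a tool call to move; the robot and the scene stay as the last step left them, time stands still between calls to the robot, and variables do not carry over. Pictures are saved under pics/ and viewed, and the job is handed in when it is done.

Besides the shell and the picture viewer there is one more tool, called after ">>>" in YAML: its name, and indented under it one key for each argument. play_rows: Moves the arm, as the interface text tells. Its arguments: {"type":"object","properties":{"moves":{"type":"array"}},"required":["moves"]}

```bash
ls; mkdir -p pics; cat > h.py <<'E'
import numpy as np, cv2
from scipy.spatial.transform import Rotation as R
from workcell import telemetry, optics, ticket
def cam(n):
    c=optics.camera_info(n); K=np.array([[c['fx'],0,c['cx']],[0,c['fy'],c['cy']],[0,0,1.]])
    return K,R.from_rotvec(np.ravel(c['rvec'])).as_matrix(),np.ravel(c['tvec'])
def world(n,d):
    K,Rm,t=cam(n); v,u=np.mgrid[0:d.shape[0],0:d.shape[1]]
    p=np.stack([(u-K[0,2])/K[0,0]*d,(v-K[1,2])/K[1,1]*d,d],-1)
    return (p-t)@Rm
def proj(n,P):
    K,Rm,t=cam(n); q=(np.atleast_2d(P)@Rm.T+t)@K.T; return q[:,:2]/q[:,2:]
def snap(n,tag):
    im,d=optics.get_image(n); cv2.imwrite(f'pics/{tag}.png',im[:,:,::-1]); np.save(f'pics/{tag}.npy',d); return im,d
E
python3 - <<'E'
from h import *
print(telemetry.get_state())
for n in('side','top'):
    snap(n,n+'0'); K,Rm,t=cam(n); print(n,K.tolist(),'pos',-Rm.T@t,'fwd',Rm[2])
E
```

```text
pics
{'t': 0.0, 'joint_positions': array([ 1.18490944e+00,  3.59473594e-01,  1.51143031e+00, -1.51358123e-05,
        1.27251395e+00, -1.15095129e-01]), 'qd': array([-0.00014768,  0.00170921, -0.00127021,  0.00053816, -0.00084117,
        0.00070821]), 'joint_efforts': array([ 4.64472381e-03, -5.15372229e+01, -2.70737046e+01,  6.81671686e-02,
        3.46903922e-02, -1.72086052e-04]), 'ee_pos': array([0.16024213, 0.57748193, 0.22182912]), 'tool_rot': array([-4.23993992e-01, -3.11240603e+00,  2.78277937e-03]), 'force': array([ 0.34721721, -0.20811481, -1.12780942]), 'torque': array([-0.01927885, -0.00949469,  0.03242317]), 'finger_gap': 0.08789395487490674}
side [[363.02635416026754, 0.0, 316.28286683323057], [0.0, 363.02635416026754, 203.3738267989954], [0.0, 0.0, 1.0]] pos [ 0.13377166 -0.61037115  0.7694107 ] fwd [ 0.37086725  0.70902421 -0.59978508]
top [[433.84744268125286, 0.0, 322.1674027597093], [0.0, 433.84744268125286, 192.47316855508296], [0.0, 0.0, 1.0]] pos [0.42307729 0.06203868 1.50825239] fwd [ 0.04457084  0.00989857 -0.99895719]
```

View pics/side0.png

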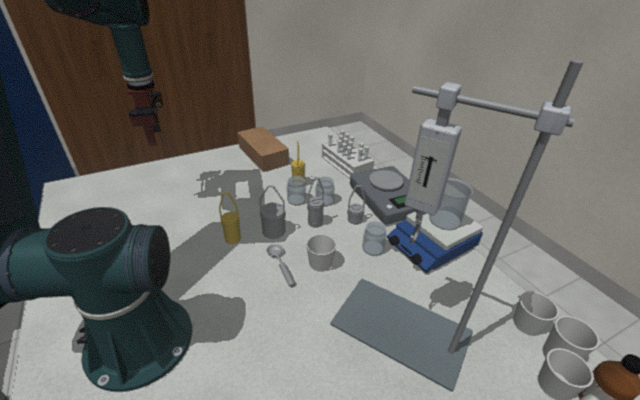

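View pics/top0.png

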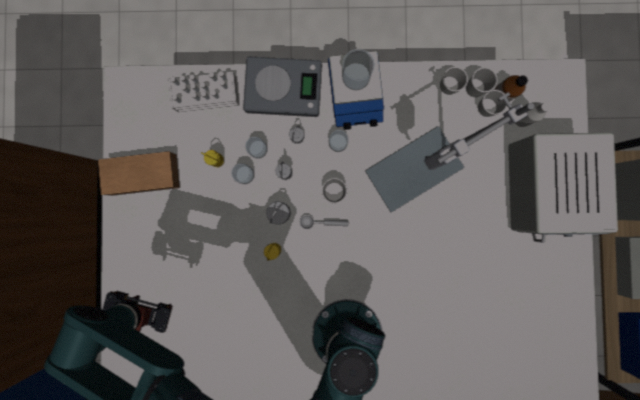

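The side view shows the steel tall-can candidate at about (316,212), between the wide can (272,218) and the short can (356,212). The yellow look-alikes are at (231,225) and (299,165), the scale hook at about (415,235). In the top view the same can is near (285,170). I'll zoom in and measure.

```bash
python3 - <<'E'
from h import *
for n,(u0,v0,u1,v1) in (('side',(220,140,400,275)),('top',(220,110,360,215))):
    im=cv2.imread(f'pics/{n}0.png')[v0:v1,u0:u1]; s=800/(u1-u0)
    im=cv2.convertScaleAbs(im,alpha=1.5); cv2.imwrite(f'pics/{n}0z.png',cv2.resize(im,(800,min(600,int((v1-v0)*s))),interpolation=cv2.INTER_CUBIC))
im=cv2.imread('pics/side0.png')[80:260,380:500]; cv2.imwrite('pics/hookz.png',cv2.resize(cv2.convertScaleAbs(im,alpha=1.4),None,fx=3.3,fy=3.3,interpolation=cv2.INTER_CUBIC))
d=np.load('pics/top0.npy');P=world('top',d)
# height clusters
m=((P[...,2]>0.03)&(P[...,2]<0.2)&(d>0)).astype(np.uint8)
k,l,st,c=cv2.connectedComponentsWithStats(m)
for i in range(1,k):
    if st[i,4]>15:
        q=P[l==i]; print(np.round(c[i]),st[i,4],np.round(np.median(q,0),3),np.round(q[:,2].max(),3),np.round(q[:,:2].min(0),3),np.round(q[:,:2].max(0),3))
E
```

```text
[356.  89.] 3517 [ 0.825 -0.041  0.082] 0.2 [ 0.703 -0.136] [0.959 0.051]
[283.  86.] 4248 [0.849 0.206 0.058] 0.085 [0.752 0.075] [0.955 0.343]
[489.  86.] 1604 [ 0.831 -0.493  0.074] 0.159 [ 0.74  -0.593] [ 0.902 -0.33 ]
[203.  90.] 2131 [0.835 0.472 0.066] 0.124 [0.78  0.363] [0.901 0.591]
[536. 113.] 403 [ 0.729 -0.612  0.121] 0.179 [ 0.709 -0.646] [ 0.77  -0.592]
[297. 134.] 197 [0.684 0.159 0.053] 0.145 [0.661 0.136] [0.711 0.187]
[338. 140.] 338 [0.66  0.021 0.082] 0.094 [ 0.63  -0.012] [0.693 0.051]
[523. 187.] 2306 [ 0.493 -0.562  0.125] 0.2 [ 0.322 -0.601] [ 0.649 -0.557]
[256. 147.] 355 [0.641 0.294 0.081] 0.094 [0.612 0.264] [0.677 0.329]
[138. 173.] 2796 [0.56  0.69  0.075] 0.085 [0.49  0.571] [0.632 0.822]
[213. 158.] 253 [0.604 0.434 0.09 ] 0.184 [0.582 0.415] [0.632 0.466]
[242. 173.] 355 [0.555 0.34  0.081] 0.092 [0.523 0.312] [0.591 0.375]
[283. 171.] 214 [0.558 0.201 0.091] 0.182 [0.533 0.179] [0.587 0.227]
[334. 189.] 188 [0.503 0.034 0.065] 0.083 [ 0.455 -0.003] [0.535 0.077]
[278. 213.] 439 [0.421 0.22  0.091] 0.179 [0.385 0.186] [0.457 0.258]
[569. 234.] 72 [ 0.347 -0.686  0.187] 0.2 [ 0.332 -0.75 ] [ 0.351 -0.611]
[272. 251.] 227 [0.298 0.241 0.09 ] 0.181 [0.272 0.219] [0.323 0.269]
[334. 329.] 555 [0.054 0.049 0.081] 0.199 [-0.04  -0.058] [0.1   0.096]
```

View pics/side0z.png

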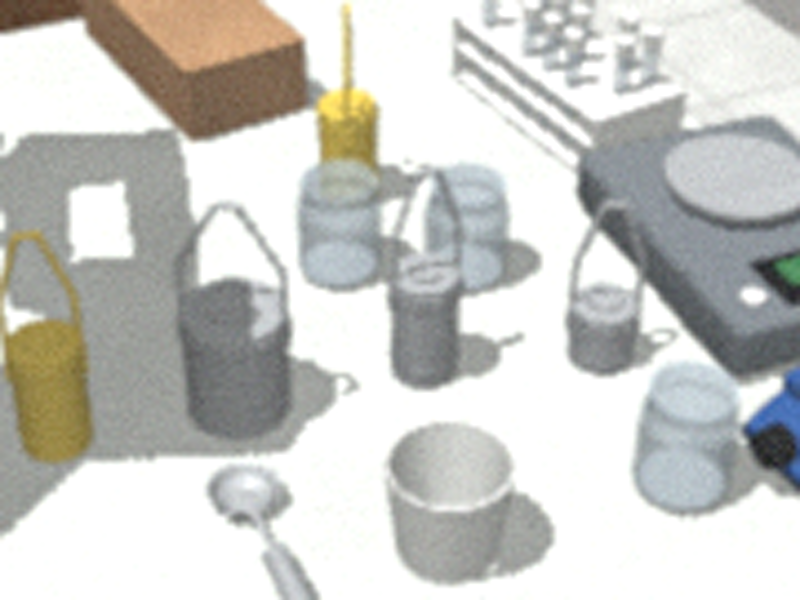

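View pics/top0z.png

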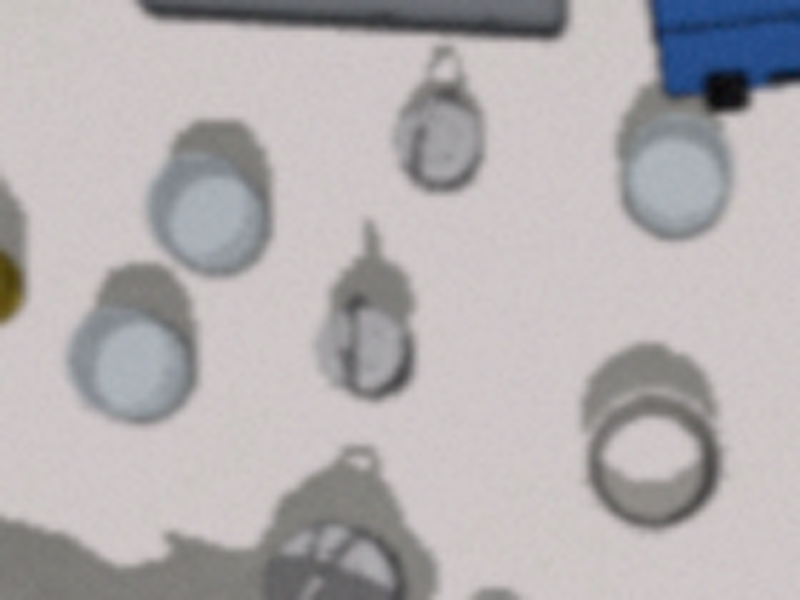

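View pics/hookz.png

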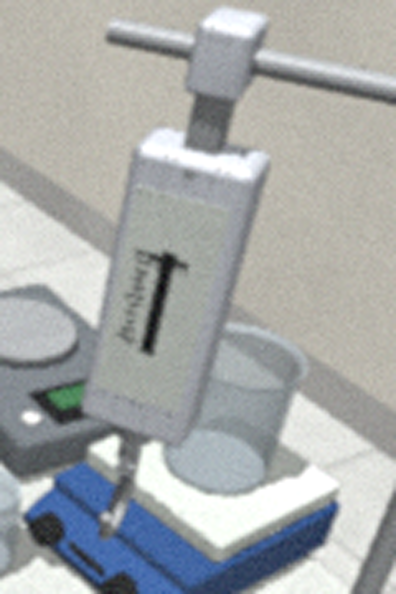

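```bash
cat >> h.py <<'E'
def canpts(x,y,yaw,z0=0,h=.09,r=.025,top=.175):
    a=np.linspace(0,2*np.pi,40)
    ring=lambda z:np.stack([r*np.cos(a),r*np.sin(a),0*a+z],1)
    b=np.array([[0,-.024,h],[0,-.024,top-.051],[0,-.007,top],[0,.007,top],[0,.024,top-.051],[0,.024,h]])
    c,s=np.cos(yaw),np.sin(yaw);M=np.array([[c,-s,0],[s,c,0],[0,0,1]])
    return [p@M.T+[x,y,z0] for p in (ring(0),ring(h),b)]
def overlay(n,tag,polys,out,box):
    im=cv2.imread(f'pics/{tag}.png'); u0,v0,u1,v1=box; s=min(800/(u1-u0),600/(v1-v0))
    z=cv2.resize(cv2.convertScaleAbs(im[v0:v1,u0:u1],alpha=1.5),None,fx=s,fy=s,interpolation=cv2.INTER_CUBIC)
    for p in polys:
        q=((proj(n,p)-[u0,v0]+.5)*s).astype(np.int32); cv2.polylines(z,[q],False,(0,0,255),1)
    cv2.imwrite(f'pics/{out}.png',z)
E
python3 - <<'E'
from h import *
for n in('top','side'):
    d=np.load(f'pics/{n}0.npy');P=world(n,d)
    r=np.hypot(P[...,0]-.556,P[...,1]-.2)
    q=P[(r<.035)&(P[...,2]>.085)&(P[...,2]<.096)]; print(n,len(q),q.mean(0),np.median(q,0),(q.min(0)+q.max(0))/2)
    q=P[(r<.045)&(P[...,2]>.11)&(P[...,2]<.2)]; print(' bail',len(q)); print(np.round(q[np.argsort(q[:,2])],3)[::3])
    # plate
    m=(abs(P[...,2]-.012)<.006)&(P[...,0]>.35)&(P[...,0]<.85)&(P[...,1]<-.03)&(P[...,1]>-.5)
    im=cv2.imread(f'pics/{n}0.png').astype(int); sat=(im.sum(2)<(360 if n=='top' else 330))&(im[...,0]>im[...,2]+8)
    mm=(m&sat).astype(np.uint8); k,l,st,c=cv2.connectedComponentsWithStats(cv2.morphologyEx(mm,cv2.MORPH_CLOSE,np.ones((5,5)))); i=1+np.argmax(st[1:,4])
    q=P[(l==i)&(mm>0)][:,:2].astype(np.float32); print(' plate',cv2.minAreaRect(q*1000))
    m=(P[...,2]>.5)&(P[...,2]<.56)&(P[...,0]>.4)&(P[...,1]<0); q=P[m]; print(' housing',len(q),q.mean(0) if len(q) else 0, cv2.minAreaRect((q[:,:2]*1000).astype(np.float32)))
E
```

```text
top 147 [0.56031235 0.20300215 0.09083183] [0.56150242 0.20052987 0.09095575] [0.56035373 0.20394461 0.09062984]
 bail 26
[[0.582 0.201 0.112]
 [0.539 0.206 0.134]
 [0.541 0.205 0.14 ]
 [0.544 0.207 0.149]
 [0.574 0.2   0.155]
 [0.548 0.206 0.165]
 [0.573 0.202 0.171]
 [0.554 0.207 0.177]
 [0.563 0.204 0.178]]
 plate ((568.352294921875, -242.49417114257812), (162.75274658203125, 293.19024658203125), 30.859224319458008)
 housing 176 [ 0.55587754 -0.21682944  0.52514321] ((586.7337036132812, -271.70050048828125), (35.38945388793945, 168.63616943359375), 32.391632080078125)
side 129 [0.55658501 0.20207889 0.08983231] [0.55613228 0.20213948 0.08991797] [0.55679388 0.2065017  0.09043212]
 bail 66
[[0.533 0.208 0.111]
 [0.583 0.204 0.114]
 [0.583 0.205 0.117]
 [0.533 0.209 0.122]
 [0.536 0.209 0.125]
 [0.58  0.201 0.128]
 [0.577 0.202 0.132]
 [0.536 0.208 0.137]
 [0.539 0.207 0.14 ]
 [0.577 0.203 0.143]
 [0.539 0.208 0.147]
 [0.572 0.206 0.149]
 [0.545 0.207 0.153]
 [0.541 0.206 0.154]
 [0.548 0.207 0.159]
 [0.566 0.202 0.161]
 [0.545 0.206 0.165]
 [0.567 0.205 0.166]
 [0.548 0.207 0.17 ]
 [0.568 0.205 0.173]
 [0.547 0.205 0.175]
 [0.562 0.201 0.177]]
 plate ((562.7653198242188, -243.39016723632812), (169.10110473632812, 296.6982116699219), 30.972240447998047)
 housing 1577 [ 0.56752682 -0.26504322  0.52504895] ((583.2431030273438, -281.1261291503906), (32.08322525024414, 184.99798583984375), 30.157358169555664)
```

```bash
cat >> h.py <<'E'
def rz(a): return R.from_rotvec([0,0,a]).as_matrix()
def hookpts(x,y,yaw,dz=0):
    a=np.radians(np.arange(180,371,10)); r=.018
    arc=np.stack([r*np.cos(a),0*a,.3+r*np.sin(a)],1)
    arc=np.vstack([[-.02,0,.3095],arc,[.017,0,.31],[0,0,.34],[0,0,.354]])
    lat=np.array([[.002,0,.331],[-.0155,0,.3055]])
    box=[]
    for z in(.365,.53): box.append(np.array([[-.017,-.03,z],[.017,-.03,z],[.017,.03,z],[-.017,.03,z],[-.017,-.03,z]]))
    pl=np.array([[-.085,-.15,.012],[.085,-.15,.012],[.085,.15,.012],[-.085,.15,.012],[-.085,-.15,.012]])
    out=[]
    for i,p in enumerate([arc,lat]+box+[pl]):
        p=p.copy()
        if i<2:p[:,2]-=dz
        out.append(p@rz(yaw).T+[x,y,0])
    return out
E
python3 - <<'E'
from h import *
c=canpts(.558,.2045,np.radians(-7+90)); s=hookpts(.565,-.243,np.radians(30.9))
overlay('side','side0',c+s,'ovs',(280,150,500,315)); overlay('side','side0',s,'ovh',(390,100,480,260));overlay('top','top0',c+s,'ovt',(260,110,480,220))
overlay('side','side0',s[1:]+c,'ovp',(290,60,590,390))
P=world('side',np.load('pics/side0.npy'))
m=(P[...,2]>.375)&(P[...,2]<.5)&(np.hypot(P[...,0]-.565,P[...,1]+.243)<.06); q=(P[m]-[.565,-.243,0])@rz(np.radians(30.9)); print(len(q),np.percentile(q,[1,5,50,95,99],axis=0).round(4))
E
```

```text
2405 [[-0.0188 -0.0095  0.3764]
 [-0.0179 -0.0092  0.3822]
 [-0.0162  0.0166  0.4432]
 [-0.0081  0.0458  0.4947]
 [ 0.0079  0.049   0.4991]]
```

View pics/ovs.png

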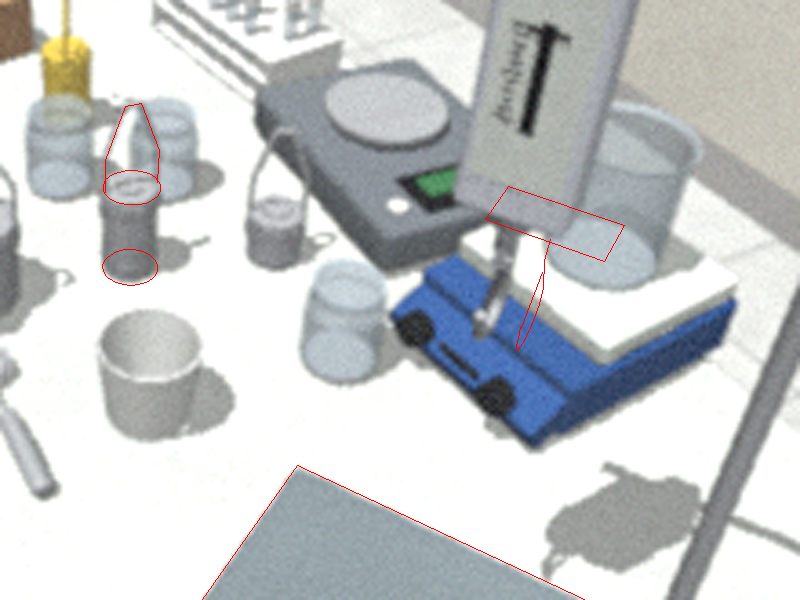

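View pics/ovh.png

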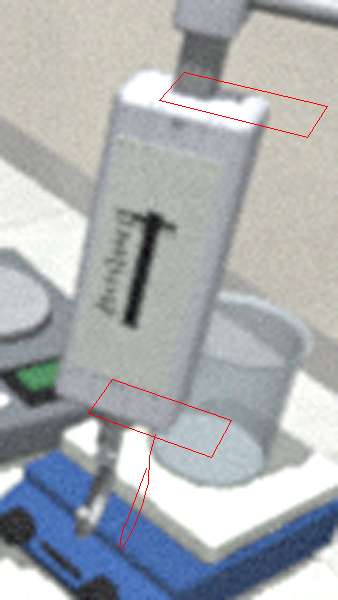

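View pics/ovt.png

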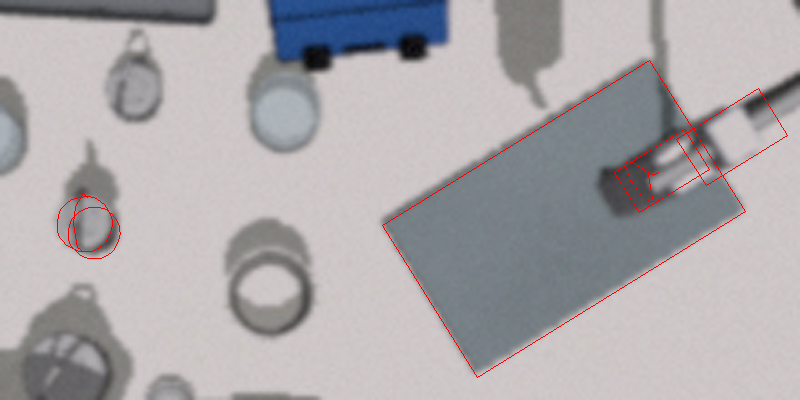

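```bash
python3 - <<'E'
from h import *
c=canpts(.558,.2045,np.radians(-7+90)); s=hookpts(.5547,-.2258,np.radians(30.9))
overlay('side','side0',c,'a1',(295,170,340,235)); overlay('top','top0',c,'a2',(265,145,305,190))
overlay('side','side0',s,'a3',(390,100,480,260));overlay('top','top0',s,'a4',(360,110,480,220))
a=[cv2.imread(f'pics/a{i}.png') for i in(1,2,3,4)]
f=lambda i:cv2.resize(i,(400,int(i.shape[0]*400/i.shape[1])))[:600]
def hs(i,j):
    i,j=f(i),f(j);h=max(len(i),len(j));return np.hstack([cv2.copyMakeBorder(k,0,h-len(k),0,0,0) for k in(i,j)])
cv2.imwrite('pics/b1.png',hs(a[0],a[1]));cv2.imwrite('pics/b2.png',hs(a[2],a[3]))
E
```

```text
(no output)
```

View pics/b1.png

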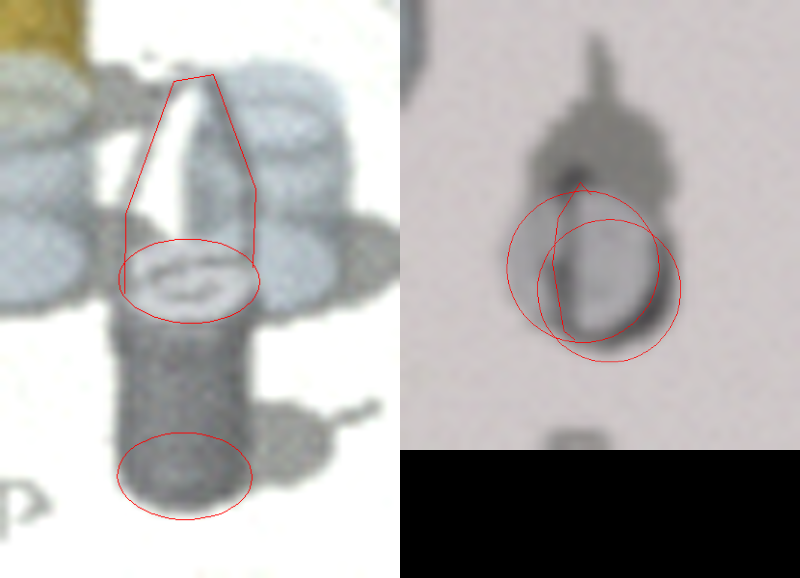

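View pics/b2.png

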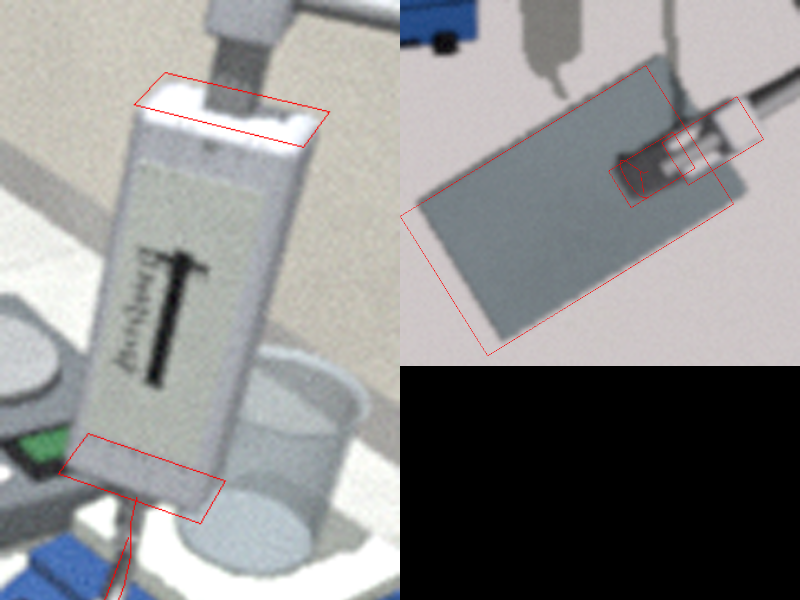

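```bash
cat >> h.py <<'E'
def ori(az,tilt):
    a,t=np.radians([az,tilt]); z=np.array([np.sin(t)*np.cos(a),np.sin(t)*np.sin(a),-np.cos(t)])
    y=np.array([np.cos(a-np.pi/2),np.sin(a-np.pi/2),0]); return np.stack([np.cross(y,z),y,z],1)
def cur():
    s=telemetry.get_state(); return s['ee_pos'],R.from_rotvec(s['tool_rot']).as_matrix(),s
def plan(p1,R1,n,claw,p0=None,R0=None,dp=1,da=1):
    if p0 is None: p0,R0,_=cur()
    p0=np.array(p0,float);p1=np.array(p1,float);rv=R.from_matrix(R0.T@R1).as_rotvec()
    p,Q=p0.copy(),R0.copy(); rows=[]
    for i in range(1,n+1):
        tp=p0+(p1-p0)*i/n; tR=R0@R.from_rotvec(rv*i/n).as_matrix()
        s=np.round(100*Q.T@(tp-p),dp); a=np.round(np.degrees(R.from_matrix(Q.T@tR).as_rotvec()),da)
        rows.append([*map(float,s),*map(float,a),claw]); p=p+Q@s/100; Q=Q@R.from_rotvec(np.radians(a)).as_matrix()
    print(str(rows).replace('], [','],\n['),'\nend',p.round(4),'maxcm',np.abs(np.array(rows)[:,:3]).max(),'maxdeg',np.linalg.norm(np.array(rows)[:,3:6],axis=1).max()); return p,Q
E
python3 - <<'E'
from h import *
p,Q,s=cur()
O=ori(83,42)
p,Q=plan([.36,.33,.32],R.from_matrix(Q)@R.from_rotvec(.5*R.from_matrix(Q.T@O).as_rotvec())and (R.from_matrix(Q)*R.from_rotvec(.5*R.from_matrix(Q.T@O).as_rotvec())).as_matrix(),9,0)
plan([.53,.13,.32],O,9,0,p,Q)
E
```

```text
Traceback (most recent call last):
TypeError: unsupported operand type(s) for @: 'scipy.spatial.transform._rotation.Rotation' and 'scipy.spatial.transform._rotation.Rotation'
```

```bash
python3 - <<'E'
from h import *
p,Q,s=cur()
O=ori(83,42)
H=Q@R.from_rotvec(.5*R.from_matrix(Q.T@O).as_rotvec()).as_matrix()
p,Q=plan([.36,.33,.32],H,9,0)
plan([.53,.13,.32],O,9,0,p,Q)
E
```

```text
[[-2.9, -2.1, -1.1, -1.7, 1.9, 4.3, 0],
[-3.0, -1.8, -1.2, -1.6, 1.9, 4.3, 0],
[-3.0, -1.5, -1.4, -1.7, 2.0, 4.3, 0],
[-3.1, -1.3, -1.6, -1.6, 1.9, 4.3, 0],
[-3.2, -1.0, -1.6, -1.7, 1.9, 4.3, 0],
[-3.1, -0.7, -1.8, -1.7, 1.9, 4.3, 0],
[-3.2, -0.4, -1.9, -1.6, 1.9, 4.4, 0],
[-3.0, -0.1, -2.1, -1.7, 2.0, 4.3, 0],
[-3.0, 0.2, -2.1, -1.6, 1.9, 4.3, 0]] 
end [0.3596 0.3303 0.3199] maxcm 3.2 maxdeg 5.052722038663912
[[-2.7, 0.3, -1.0, -1.7, 1.9, 4.3, 0],
[-2.7, 0.6, -1.1, -1.6, 1.9, 4.3, 0],
[-2.6, 0.8, -1.1, -1.7, 2.0, 4.3, 0],
[-2.4, 1.0, -1.2, -1.6, 1.9, 4.3, 0],
[-2.3, 1.2, -1.3, -1.7, 1.9, 4.3, 0],
[-2.2, 1.5, -1.2, -1.7, 1.9, 4.3, 0],
[-2.1, 1.6, -1.4, -1.6, 2.0, 4.3, 0],
[-1.8, 1.9, -1.3, -1.7, 1.9, 4.3, 0],
[-1.7, 1.9, -1.3, -1.6, 1.9, 4.3, 0]] 
end [0.5295 0.1302 0.3198] maxcm 2.7 maxdeg 5.037856687123999
```

>>> play_rows:
  moves:
    - [-2.9,-2.1,-1.1,-1.7,1.9,4.3,0]
    - [-3.0,-1.8,-1.2,-1.6,1.9,4.3,0]
    - [-3.0,-1.5,-1.4,-1.7,2.0,4.3,0]
    - [-3.1,-1.3,-1.6,-1.6,1.9,4.3,0]
    - [-3.2,-1.0,-1.6,-1.7,1.9,4.3,0]
    - [-3.1,-0.7,-1.8,-1.7,1.9,4.3,0]
    - [-3.2,-0.4,-1.9,-1.6,1.9,4.4,0]
    - [-3.0,-0.1,-2.1,-1.7,2.0,4.3,0]
    - [-3.0,0.2,-2.1,-1.6,1.9,4.3,0]

```text
t: 1.0
ee_pos: [0.3604, 0.3294, 0.3209]
tool_rot: [-1.316, -2.529, -0.425]
force: [-0.1, 0.3, -0.3]
finger_gap: 0.088
```

```bash
python3 -c "
from h import *
print(cur())"
```

```text
(array([0.3603669 , 0.32944749, 0.32091293]), array([[-0.55645905,  0.82572048, -0.0924068 ],
       [ 0.7501588 ,  0.5471016 ,  0.37140493],
       [ 0.35723257,  0.13735186, -0.92386111]]), {'t': 1.0, 'joint_positions': array([ 0.2852563 ,  0.05479771,  1.7343459 ,  0.40237951,  1.35350096,
       -0.41375017]), 'qd': array([-1.08693177, -0.05934955, -0.05118784,  0.41015332,  0.37037897,
       -0.31356278]), 'joint_efforts': array([  7.19042704, -33.67763758, -27.3213172 ,   1.76899251,
        -0.10644969,   0.38071814]), 'ee_pos': array([0.3603669 , 0.32944749, 0.32091293]), 'tool_rot': array([-1.31635729, -2.52885407, -0.42497273]), 'force': array([-0.08068266,  0.32377423, -0.27632596]), 'torque': array([-0.20808526, -0.01669865, -0.03576569]), 'finger_gap': 0.08801425882534604})
```

>>> play_rows:
  moves:
    - [-2.7,0.3,-1.0,-1.7,1.9,4.3,0]
    - [-2.7,0.6,-1.1,-1.6,1.9,4.3,0]
    - [-2.6,0.8,-1.1,-1.7,2.0,4.3,0]
    - [-2.4,1.0,-1.2,-1.6,1.9,4.3,0]
    - [-2.3,1.2,-1.3,-1.7,1.9,4.3,0]
    - [-2.2,1.5,-1.2,-1.7,1.9,4.3,0]
    - [-2.1,1.6,-1.4,-1.6,2.0,4.3,0]
    - [-1.8,1.9,-1.3,-1.7,1.9,4.3,0]
    - [-1.7,1.9,-1.3,-1.6,1.9,4.3,0]

```text
t: 1.9
ee_pos: [0.5304, 0.1293, 0.3199]
tool_rot: [-1.917, -1.69, -0.737]
force: [-0.1, -0.4, -0.5]
finger_gap: 0.0878
```

```bash
python3 - <<'E'
from h import *
p,Q,s=cur();print(p,Q,s['joint_positions'],s['force'])
snap('side','side1')
O=ori(83,42);g=np.array([.5595,.2055,.052]);tcp=g+.019*O[:,2];print(tcp)
p,Q=plan(tcp-.10*O[:,2],O,7,0)
plan(tcp,O,5,0,p,Q)
E
```

```text
[0.53041949 0.12928432 0.31985859] [[ 0.09332619  0.99220014  0.08263838]
 [ 0.73547606 -0.12464745  0.66598647]
 [ 0.67109253 -0.00137543 -0.74137232]] [-0.37928715  0.23698214  1.69433329  0.71113953  1.46799353 -0.42530956] [-0.05531493 -0.3800007  -0.53521075]
[0.56104938 0.21811872 0.03788025]
[[-1.7, 0.2, 2.5, 0.0, -0.0, -0.1, 0],
[-1.7, 0.3, 2.4, 0.1, -0.0, -0.0, 0],
[-1.6, 0.2, 2.5, 0.0, -0.0, -0.1, 0],
[-1.7, 0.2, 2.4, 0.1, -0.1, -0.1, 0],
[-1.7, 0.3, 2.5, 0.0, 0.0, -0.0, 0],
[-1.7, 0.2, 2.5, 0.0, 0.0, -0.1, 0],
[-1.6, 0.3, 2.4, 0.1, -0.0, -0.1, 0]] 
end [0.5534 0.1519 0.1125] maxcm 2.5 maxdeg 0.17320508075688776
[[-0.0, -0.0, 2.0, -0.0, -0.0, 0.0, 0],
[-0.0, -0.0, 2.0, -0.0, -0.0, 0.0, 0],
[-0.0, -0.0, 2.0, -0.0, -0.0, 0.0, 0],
[-0.0, -0.0, 2.0, -0.0, -0.0, 0.0, 0],
[-0.0, -0.0, 2.0, -0.0, -0.0, 0.0, 0]] 
end [0.5615 0.2183 0.0382] maxcm 2.0 maxdeg 0.0
```

View pics/side1.png

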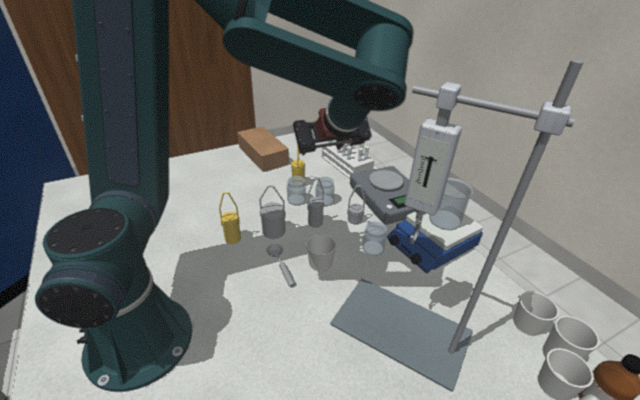

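>>> play_rows:
  moves:
    - [-1.7,0.2,2.5,0,0,-0.1,0]
    - [-1.7,0.3,2.4,0.1,0,0,0]
    - [-1.6,0.2,2.5,0,0,-0.1,0]
    - [-1.7,0.2,2.4,0.1,-0.1,-0.1,0]
    - [-1.7,0.3,2.5,0,0,0,0]
    - [-1.7,0.2,2.5,0,0,-0.1,0]
    - [-1.6,0.3,2.4,0.1,0,-0.1,0]
    - [0,0,0,0,0,0,0]

```text
t: 2.75
ee_pos: [0.5481, 0.1573, 0.111]
tool_rot: [-1.905, -1.703, -0.727]
force: [-0.7, 0.1, -0.4]
finger_gap: 0.0879
```

```bash
python3 - <<'E'
from h import *
p,Q,s=cur();print(p,Q,s['joint_positions'],s['force'])
snap('side','side2');snap('top','top2')
O=ori(83,42);g=np.array([.5595,.2055,.052]);tcp=g+.019*O[:,2]
c=canpts(.5595,.2055,np.radians(-7+90))
overlay('side','side2',c,'c1',(270,140,370,230)); overlay('top','top2',c,'c2',(240,130,340,215))
plan(tcp,O,6,0)
E
```

```text
[0.54806171 0.15734861 0.11104491] [[ 0.0845365   0.99389697  0.07086885]
 [ 0.73846981 -0.11024337  0.66521331]
 [ 0.66896631 -0.0039003  -0.74328249]] [-0.31321295  0.54199416  1.85803476  0.82608279  1.09819453 -0.72833994] [-0.74995838  0.07811938 -0.37841034]
[[-0.1, 0.1, 1.6, -0.1, -0.0, 0.1, 0],
[-0.1, 0.0, 1.7, -0.0, -0.0, 0.1, 0],
[-0.0, 0.1, 1.6, -0.1, -0.0, 0.0, 0],
[-0.1, 0.1, 1.6, -0.1, -0.0, 0.1, 0],
[-0.1, 0.1, 1.7, -0.0, -0.0, 0.1, 0],
[-0.1, 0.0, 1.6, -0.1, -0.0, 0.1, 0]] 
end [0.5607 0.2179 0.0379] maxcm 1.7 maxdeg 0.14142135623730953
```

View pics/c1.png

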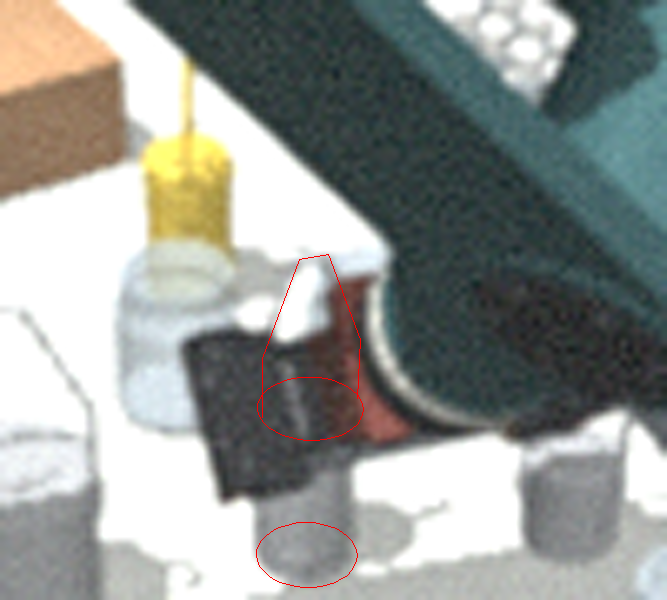

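View pics/c2.png

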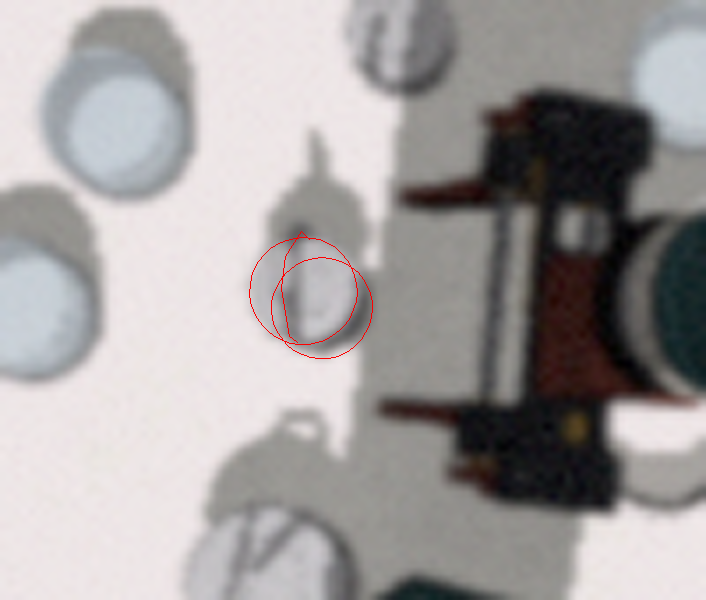

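```bash
python3 - <<'E'
from h import *
O=ori(83,42);g=np.array([.561,.2065,.052]);tcp=g+.019*O[:,2]
plan(tcp,O,6,0)
E
```

```text
[[-0.1, 0.1, 1.6, -0.1, -0.0, 0.1, 0],
[-0.0, 0.1, 1.7, -0.0, -0.0, 0.1, 0],
[-0.1, 0.1, 1.6, -0.1, -0.0, 0.0, 0],
[-0.1, 0.1, 1.7, -0.1, -0.0, 0.1, 0],
[-0.0, 0.1, 1.6, -0.0, -0.0, 0.1, 0],
[-0.1, 0.1, 1.7, -0.1, -0.0, 0.1, 0]] 
end [0.5629 0.2191 0.0379] maxcm 1.7 maxdeg 0.14142135623730953
```

>>> play_rows:
  moves:
    - [-0.1,0.1,1.6,-0.1,0,0.1,0]
    - [0,0.1,1.7,0,0,0.1,0]
    - [-0.1,0.1,1.6,-0.1,0,0,0]
    - [-0.1,0.1,1.7,-0.1,0,0.1,0]
    - [0,0.1,1.6,0,0,0.1,0]
    - [-0.1,0.1,1.7,-0.1,0,0.1,0]
    - [0,0,0,0,0,0,0]

```text
t: 3.55
ee_pos: [0.5622, 0.2204, 0.0359]
tool_rot: [-1.915, -1.695, -0.733]
force: [0.0, -0.1, 0.0]
finger_gap: 0.088
```

```bash
python3 - <<'E'
from h import *
p,Q,s=cur();print(p,Q,s['joint_positions'],s['force'])
snap('side','side3');snap('top','top3')
c=canpts(.561,.2065,np.radians(-7+90))
overlay('side','side3',c,'d1',(270,140,370,230)); overlay('top','top3',c,'d2',(240,130,340,215))
plan(p,ori(83,42),2,0)
E
```

```text
[0.56220812 0.22035482 0.03585061] [[ 0.09084679  0.99268521  0.07951693]
 [ 0.73773629 -0.12071978  0.66420773]
 [ 0.66894845 -0.00167862 -0.7433069 ]] [-0.19150036  0.67693678  1.88026611  0.9769984   0.9356735  -0.81568829] [ 0.04270384 -0.07239489  0.01187651]
[[-0.0, -0.1, 0.1, -0.0, 0.0, 0.0, 0],
[-0.0, -0.0, 0.1, -0.0, 0.0, 0.0, 0]] 
end [0.5622 0.2207 0.0358] maxcm 0.1 maxdeg 0.0
```

View pics/d1.png

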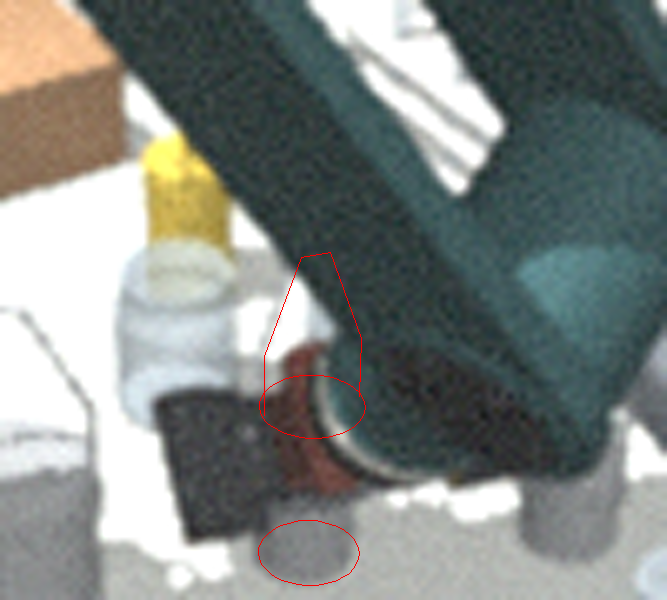

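View pics/d2.png

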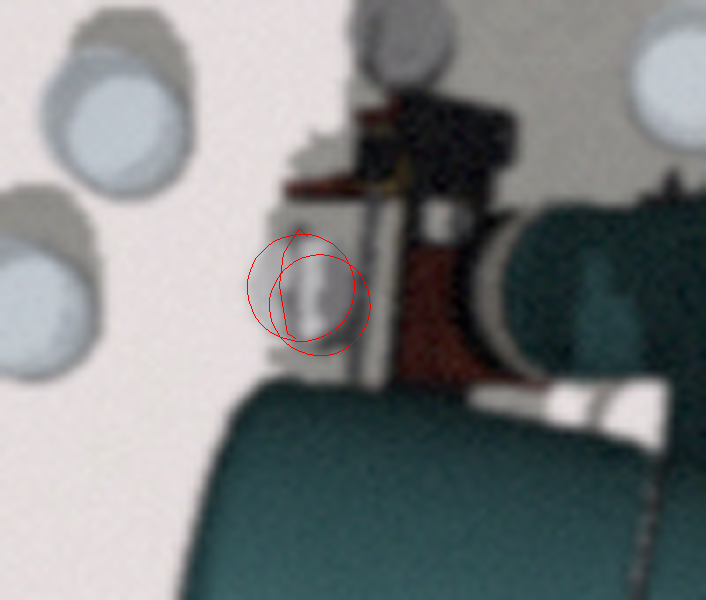

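>>> play_rows:
  moves:
    - [0,0,0,0,0,0,1]
    - [0,0,0,0,0,0,1]
    - [0,0,0,0,0,0,1]
    - [0,0,0,0,0,0,1]
    - [0,0,0,0,0,0,1]
    - [0,0,0,0,0,0,1]
    - [0,0,0,0,0,0,1]
    - [0,0,0,0,0,0,1]

```text
t: 4.45
ee_pos: [0.5629, 0.2189, 0.0381]
tool_rot: [-1.916, -1.696, -0.736]
force: [-3.5, -2.4, 5.6]
finger_gap: 0.0502
```

```bash
python3 - <<'E'
from h import *
p,Q,s=cur();print(p,Q,s['joint_positions'],s['force'],s['torque'],s['finger_gap'])
plan(p-.07*Q[:,2]+np.array([0,0,.03]),Q,5,1)
E
```

```text
[0.56288913 0.21891125 0.03810588] [[ 8.99238138e-02  9.92571323e-01  8.19504523e-02]
 [ 7.37527390e-01 -1.21662109e-01  6.64267778e-01]
 [ 6.69303412e-01  7.07211231e-04 -7.42988858e-01]] [-0.19431404  0.67293737  1.88012359  0.97535544  0.93797979 -0.8149328 ] [-3.53410788 -2.35775358  5.63764839] [-0.02864861  0.56426179  0.38865096] 0.05016155390495823
[[0.4, 0.0, -1.8, 0.0, 0.0, 0.0, 1],
[0.4, 0.0, -1.9, 0.0, 0.0, 0.0, 1],
[0.4, 0.0, -1.8, 0.0, 0.0, 0.0, 1],
[0.4, 0.0, -1.9, 0.0, 0.0, 0.0, 1],
[0.4, 0.0, -1.8, 0.0, 0.0, 0.0, 1]] 
end [0.5571 0.1725 0.1198] maxcm 1.9 maxdeg 0.0
```

>>> play_rows:
  moves:
    - [0.7,0,-0.7,0,0,0,1]
    - [1.3,0,-1.5,0,0,0,1]
    - [1.7,0,-1.9,0,0,0,1]
    - [2,0,-2.2,0,0,0,1]
    - [2,0,-2.2,0,0,0,1]
    - [1.3,0,-1.5,0,0,0,1]
    - [0.7,0,-0.7,0,0,0,1]
    - [0,0,0,0,0,0,1]

```text
t: 5.25
ee_pos: [0.5642, 0.2191, 0.1833]
tool_rot: [-1.917, -1.699, -0.739]
force: [1.7, 0.3, -3.5]
finger_gap: 0.0493
```

```bash
python3 - <<'E'
from h import *
p,Q,s=cur();print(p,Q,s['joint_positions'],s['force'],s['torque'],s['finger_gap'])
snap('side','side4');snap('top','top4')
g=p-.019*Q[:,2]; print(g)
c=canpts(g[0],g[1],np.radians(83),z0=g[2]-.0522)
overlay('side','side4',c,'e1',(220,80,400,215)); overlay('top','top4',c,'e2',(230,120,350,215))
E
```

```text
[0.56416147 0.21910087 0.18333554] [[ 0.08802838  0.99248274  0.08502356]
 [ 0.73865401 -0.12230374  0.66289671]
 [ 0.66831225  0.00444927 -0.74386756]] [-0.19295406  0.43051217  1.80155958  0.82676486  1.13474726 -0.52463819] [ 1.70200362  0.29597771 -3.52589705] [-0.70965163  0.12988638  0.03980193] 0.04925813027662725
[0.56254602 0.20650584 0.19746902]
```

View pics/e1.png

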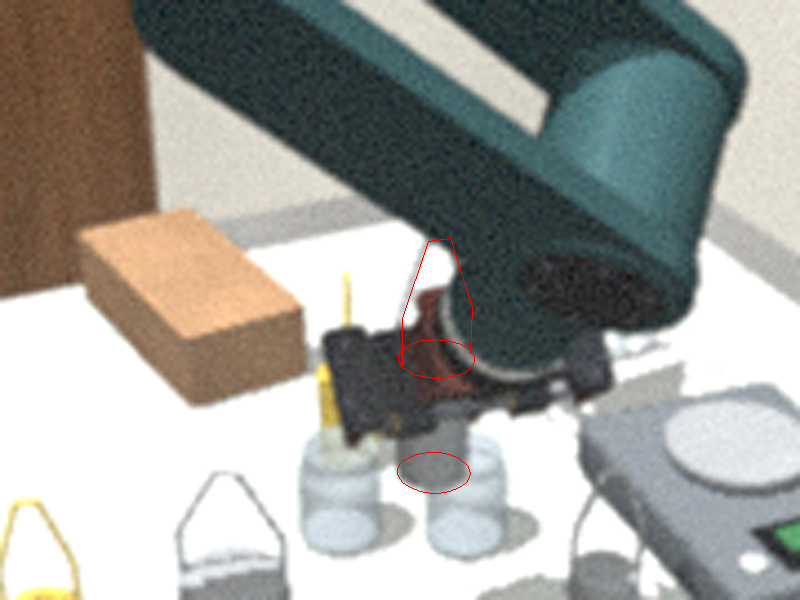

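View pics/e2.png

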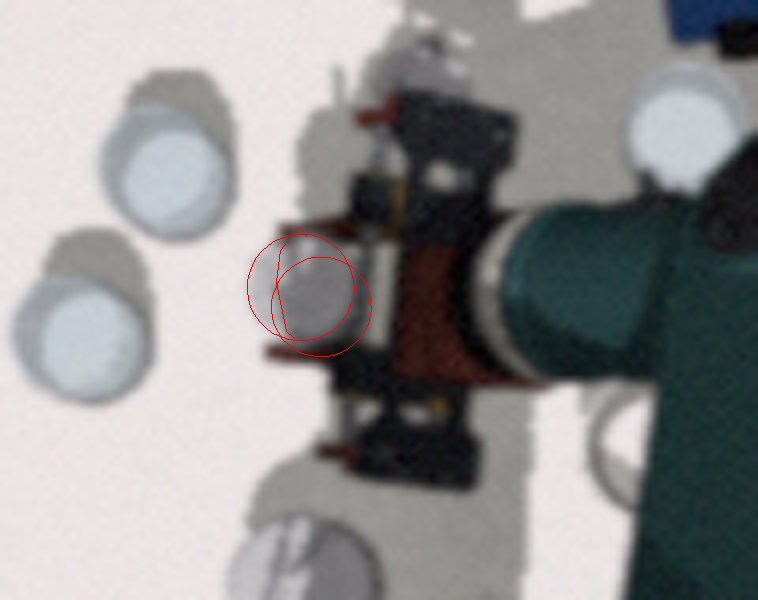

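```bash
python3 - <<'E'
from h import *
xs=np.array([np.cos(np.radians(30.9)),np.sin(np.radians(30.9)),0]);hk=np.array([.5547,-.2258,0])
O=ori(57,42);p,Q=plan(np.array([.50,.05,.2])+.019*O[:,2],O,7,1)
O=ori(30.9,42);g=hk-.12*xs+[0,0,.197]; plan(g+.019*O[:,2],O,12,1,p,Q)
E
```

```text
[[-1.7, -0.5, -1.6, -2.5, 0.0, 2.8, 1],
[-1.7, -0.4, -1.6, -2.5, 0.0, 2.7, 1],
[-1.8, -0.2, -1.7, -2.4, 0.0, 2.8, 1],
[-1.7, -0.0, -1.6, -2.5, 0.0, 2.8, 1],
[-1.7, 0.1, -1.7, -2.5, 0.0, 2.7, 1],
[-1.8, 0.2, -1.6, -2.5, 0.0, 2.8, 1],
[-1.7, 0.4, -1.7, -2.4, 0.0, 2.8, 1]] 
end [0.5066 0.0606 0.1861] maxcm 1.8 maxdeg 3.753664875824692
[[-1.9, 1.2, -1.7, -1.5, 0.0, 1.6, 1],
[-1.9, 1.4, -1.7, -1.4, 0.0, 1.6, 1],
[-1.9, 1.4, -1.6, -1.5, 0.0, 1.6, 1],
[-1.8, 1.6, -1.6, -1.4, 0.0, 1.7, 1],
[-1.8, 1.6, -1.6, -1.5, 0.0, 1.6, 1],
[-1.7, 1.7, -1.5, -1.4, 0.0, 1.6, 1],
[-1.7, 1.8, -1.5, -1.5, 0.0, 1.6, 1],
[-1.7, 1.9, -1.4, -1.5, 0.0, 1.6, 1],
[-1.5, 1.9, -1.4, -1.4, 0.0, 1.6, 1],
[-1.6, 2.1, -1.3, -1.5, 0.0, 1.6, 1],
[-1.4, 2.1, -1.3, -1.4, 0.1, 1.7, 1],
[-1.4, 2.2, -1.2, -1.5, -0.0, 1.6, 1]] 
end [ 0.4633 -0.281   0.1827] maxcm 2.2 maxdeg 2.2045407685048604
```

>>> play_rows:
  moves:
    - [-1.7,-0.5,-1.6,-2.5,0,2.8,1]
    - [-1.7,-0.4,-1.6,-2.5,0,2.7,1]
    - [-1.8,-0.2,-1.7,-2.4,0,2.8,1]
    - [-1.7,0,-1.6,-2.5,0,2.8,1]
    - [-1.7,0.1,-1.7,-2.5,0,2.7,1]
    - [-1.8,0.2,-1.6,-2.5,0,2.8,1]
    - [-1.7,0.4,-1.7,-2.4,0,2.8,1]

```text
t: 6.05
ee_pos: [0.5057, 0.0602, 0.1853]
tool_rot: [-2.332, -1.26, -0.892]
force: [-0.4, -0.6, -3.4]
finger_gap: 0.0499
```

>>> play_rows:
  moves:
    - [-1.9,1.2,-1.7,-1.5,0,1.6,1]
    - [-1.9,1.4,-1.7,-1.4,0,1.6,1]
    - [-1.9,1.4,-1.6,-1.5,0,1.6,1]
    - [-1.8,1.6,-1.6,-1.4,0,1.7,1]
    - [-1.8,1.6,-1.6,-1.5,0,1.6,1]
    - [-1.7,1.7,-1.5,-1.4,0,1.6,1]
    - [-1.7,1.8,-1.5,-1.5,0,1.6,1]
    - [-1.7,1.9,-1.4,-1.5,0,1.6,1]
    - [-1.5,1.9,-1.4,-1.4,0,1.6,1]
    - [-1.6,2.1,-1.3,-1.5,0,1.6,1]
    - [-1.4,2.1,-1.3,-1.4,0.1,1.7,1]
    - [-1.4,2.2,-1.2,-1.5,0,1.6,1]

```text
t: 7.25
ee_pos: [0.463, -0.2816, 0.1816]
tool_rot: [-2.666, -0.731, -1.025]
force: [0.0, -0.0, -3.9]
finger_gap: 0.0495
```

>>> play_rows:
  moves:
    - [0,0,0,0,0,0,1]
    - [0,0,0,0,0,0,1]

```text
t: 7.45
ee_pos: [0.4631, -0.2807, 0.1819]
tool_rot: [-2.665, -0.733, -1.025]
force: [0.6, 0.2, -3.1]
finger_gap: 0.0491
```

```bash
python3 - <<'E'
from h import *
p,Q,s=cur();print(p,Q,s['joint_positions'],s['force'],s['torque'],s['finger_gap'])
snap('side','side5');snap('top','top5')
g=p-.019*Q[:,2]; print(g)
c=canpts(g[0],g[1],np.arctan2(-Q[0,1],Q[1,1])*0+np.arctan2(Q[1,2],Q[0,2]),z0=g[2]-.0522)+hookpts(.5547,-.2258,np.radians(30.9))[:4]
overlay('side','side5',c,'f1',(340,140,460,300)); overlay('top','top5',c,'f2',(340,120,480,240))
E
```

```text
[ 0.46311378 -0.2806562   0.18190578] [[ 0.63806111  0.51249618  0.57465266]
 [ 0.37858484 -0.85868473  0.3454476 ]
 [ 0.67048605 -0.00286189 -0.74191662]] [-1.18086566  0.37322284  1.91931007  0.8157977   1.14362089 -0.61319737] [ 0.62575141  0.17939965 -3.12934923] [-0.37503942  0.71245521  0.04207259] 0.049051464769440514
[ 0.45219538 -0.2872197   0.1960022 ]
```

View pics/f1.png

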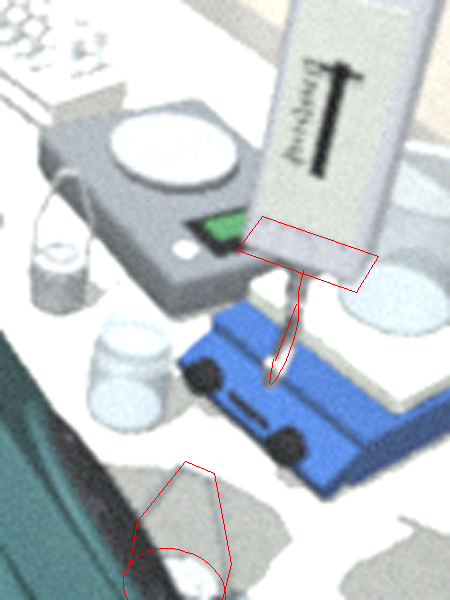

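View pics/f2.png

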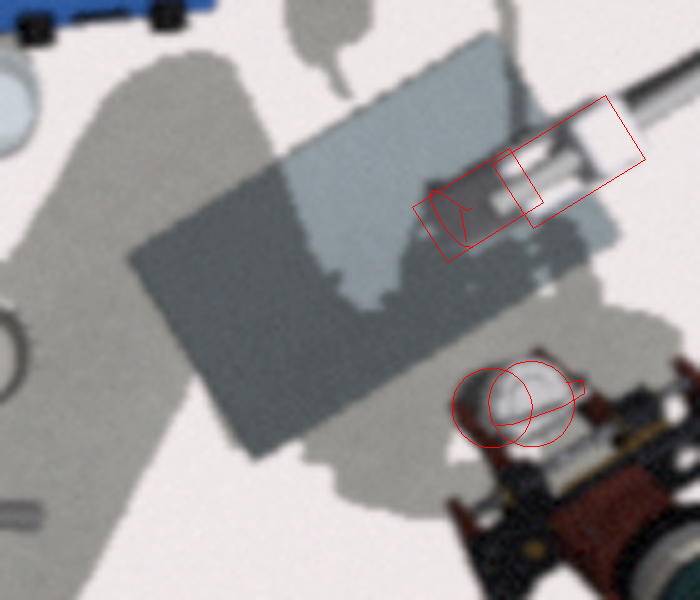

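View pics/side5.png

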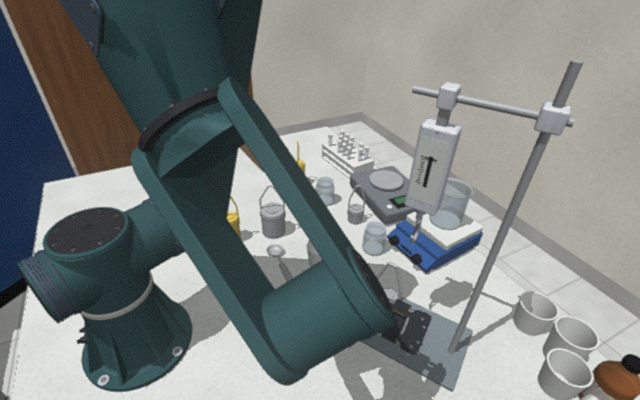

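```bash
python3 - <<'E'
from h import *
p,Q,s=cur();g=p-.019*Q[:,2]
c=canpts(g[0],g[1],np.arctan2(Q[1,2],Q[0,2]),z0=g[2]-.0522); h=hookpts(.5547,-.2258,np.radians(30.9))[:4]
overlay('side','side5',h[2:],'g1',(400,195,440,250)); overlay('side','side5',h[:2],'g1b',(400,195,440,250))
overlay('side','side5',c,'g2',(365,255,405,310)); overlay('top','top5',h[2:]+c,'g3',(420,130,480,215))
L=[cv2.resize(cv2.imread(f'pics/{k}.png'),None,fx=.6,fy=.6) for k in('g1','g1b','g2')]
print([l.shape for l in L]);cv2.imwrite('pics/g.png',np.hstack(L))
E
```

```text
[(360, 262, 3), (360, 262, 3), (360, 262, 3)]
```

View pics/g.png

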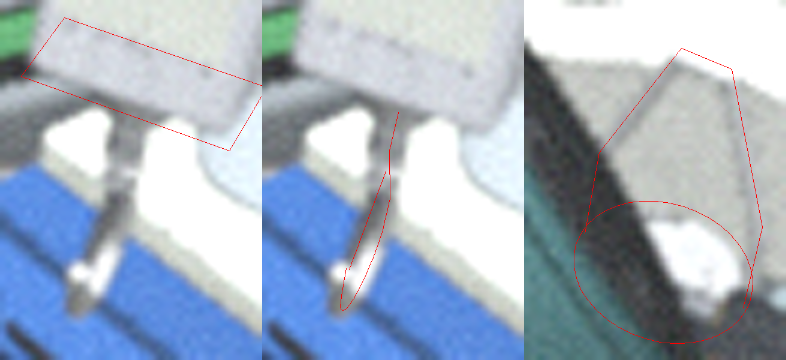

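View pics/g3.png

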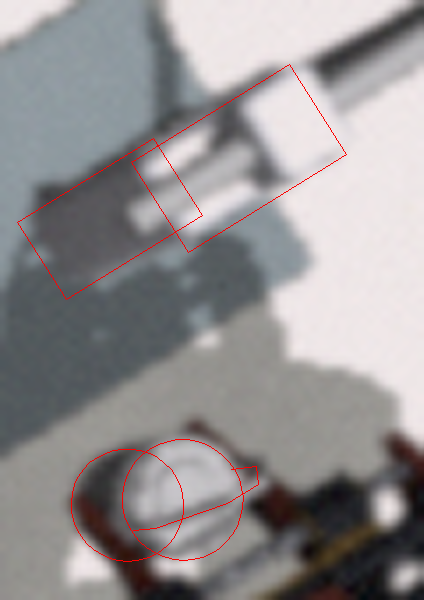

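```bash
python3 - <<'E'
from h import *
hk=np.array([.5547,-.2258,0])
for n,t in(('top','top5'),('top','top0'),('side','side5'),('side','side0')):
    P=world(n,np.load(f'pics/{t}.npy')); q=(P-hk)@rz(np.radians(30.9))
    for lo,hi in((.375,.5),(.515,.535),(.27,.35)):
        m=(q[...,2]>lo)&(q[...,2]<hi)&(abs(q[...,0])<.05)&(abs(q[...,1])<.06)
        w=q[m]; 
        if len(w)>5: print(t,lo,len(w),np.percentile(w[:,:2],[0,2,10,50,90,98,100],axis=0).round(4).T.tolist())
# front face plane fit
P=world('side',np.load('pics/side0.npy')); q=(P-hk)@rz(np.radians(30.9)); m=(q[...,2]>.39)&(q[...,2]<.5)&(q[...,0]<-.01)&(q[...,0]>-.03)&(abs(q[...,1])<.024)
w=q[m]; A=np.c_[w[:,1:],np.ones(len(w))]; print(np.linalg.lstsq(A,w[:,0],rcond=None)[0], w[:,0].mean())
for t in ('top0','side0'):
    P=world(t[:-1],np.load(f'pics/{t}.npy')); m=(P[...,0]>.4)&(P[...,0]<.5)&(P[...,1]<.15)&(P[...,1]>-.0)&(abs(P[...,2])<.02); print(t,'bench z',P[m][:,2].mean())
P=world('side',np.load('pics/side5.npy')); q=(P-hk)@rz(np.radians(30.9)); m=(q[...,2]>.25)&(q[...,2]<.345)&(abs(q[...,0])<.03)&(abs(q[...,1])<.03);print('hook',q[m].round(3))
p,Q,s=cur();g=p-.019*Q[:,2]
q=(P-g*[1,1,0])@rz(np.radians(30.9)); m=(q[...,2]>.25)&(q[...,2]<.345)&(abs(q[...,0])<.03)&(abs(q[...,1])<.03);w=q[m];print('bail',w[np.argsort(w[:,2])].round(3))
P=world('top',np.load('pics/top5.npy'));q=(P-g*[1,1,0])@rz(np.radians(30.9)); m=(q[...,2]>.25)&(q[...,2]<.345)&(abs(q[...,0])<.03)&(abs(q[...,1])<.03);w=q[m];print('bailtop',w[np.argsort(w[:,2])].round(3))
m=(q[...,2]>.22)&(q[...,2]<.25)&(abs(q[...,0])<.03)&(abs(q[...,1])<.03);w=q[m];print('lid',len(w),w.mean(0),np.linalg.lstsq(np.c_[w[:,:2],np.ones(len(w))],w[:,2],rcond=None)[0], w.min(0),w.max(0))
E
```

```text
top5 0.375 190 [[-0.0173, -0.0146, -0.0112, 0.0052, 0.0187, 0.0205, 0.0214], [-0.0204, -0.0033, 0.0215, 0.0275, 0.0283, 0.0287, 0.0292]]
top5 0.515 144 [[-0.0151, -0.0143, -0.0122, 0.0103, 0.018, 0.0191, 0.0202], [-0.0294, -0.0215, -0.0023, 0.0133, 0.0262, 0.0282, 0.0285]]
top5 0.27 8 [[-0.0198, -0.0196, -0.0191, 0.0196, 0.0215, 0.022, 0.0221], [-0.0033, -0.0031, -0.002, 0.0007, 0.0013, 0.0013, 0.0013]]
top0 0.375 191 [[-0.0174, -0.0147, -0.0113, 0.0053, 0.0189, 0.0205, 0.0214], [-0.0258, -0.0036, 0.0213, 0.0276, 0.0284, 0.0287, 0.0293]]
top0 0.515 142 [[-0.0152, -0.0143, -0.0122, 0.0105, 0.0181, 0.019, 0.0202], [-0.0308, -0.0213, -0.0026, 0.0133, 0.0266, 0.0281, 0.0284]]
top0 0.27 8 [[-0.0201, -0.0199, -0.0191, 0.0196, 0.0215, 0.022, 0.0222], [-0.0022, -0.0019, -0.001, 0.0007, 0.0018, 0.002, 0.002]]
side5 0.375 2402 [[-0.0212, -0.0183, -0.0176, -0.0162, -0.0131, 0.0042, 0.0119], [-0.0297, -0.0295, -0.0273, -0.0034, 0.0222, 0.0282, 0.0308]]
side5 0.515 603 [[-0.0185, -0.0174, -0.0164, -0.0134, 0.0041, 0.0104, 0.0136], [-0.0297, -0.0292, -0.0256, -0.0034, 0.0221, 0.0276, 0.0303]]
side
[... 9552 characters left out ...]
.295]
 [ 0.001  0.014  0.296]
 [-0.001  0.011  0.303]
 [ 0.002 -0.017  0.303]
 [ 0.001  0.014  0.304]
 [ 0.002  0.01   0.306]
 [ 0.001 -0.012  0.306]
 [-0.002  0.01   0.309]
 [ 0.001  0.009  0.31 ]
 [ 0.002  0.006  0.312]
 [ 0.     0.008  0.317]
 [ 0.001 -0.001  0.319]
 [ 0.001 -0.011  0.319]
 [ 0.002 -0.005  0.319]
 [ 0.    -0.007  0.319]
 [-0.001  0.007  0.32 ]
 [-0.001 -0.009  0.321]
 [-0.002 -0.005  0.321]
 [ 0.     0.003  0.321]
 [-0.002  0.005  0.322]
 [ 0.002  0.006  0.323]
 [-0.001  0.002  0.324]
 [ 0.    -0.002  0.324]]
lid 257 [2.63825311e-05 6.22905408e-04 2.33136883e-01] [-0.00126625 -0.0933938   0.23319509] [-0.0278686  -0.02985069  0.22002958] [0.02559935 0.02925569 0.24949857]
```

```bash
python3 - <<'E'
from h import *
p,Q,s=cur();xs=np.array([np.cos(np.radians(30.9)),np.sin(np.radians(30.9)),0]); O=ori(30.9,42)
plan(p+.075*xs+[0,0,-.0025],O,5,1,dp=2)
E
```

```text
[[1.08, 0.0, 1.04, -0.0, -0.0, -0.0, 1],
[1.08, 0.0, 1.05, -0.1, -0.0, -0.0, 1],
[1.08, -0.0, 1.04, 0.0, -0.1, -0.1, 1],
[1.08, 0.0, 1.04, -0.0, 0.0, 0.0, 1],
[1.08, 0.0, 1.04, -0.0, -0.0, -0.0, 1]] 
end [ 0.5276 -0.2409  0.1798] maxcm 1.08 maxdeg 0.14142135623730953
```

>>> play_rows:
  moves:
    - [1.08,0,1.04,0,0,0,1]
    - [1.08,0,1.05,-0.1,0,0,1]
    - [1.08,0,1.04,0,-0.1,-0.1,1]
    - [1.08,0,1.04,0,0,0,1]
    - [1.08,0,1.04,0,0,0,1]
    - [0,0,0,0,0,0,1]
    - [0,0,0,0,0,0,1]

```text
t: 8.25
ee_pos: [0.5277, -0.241, 0.1802]
tool_rot: [-2.667, -0.74, -1.024]
force: [0.2, -0.1, -4.2]
finger_gap: 0.0497
```

```bash
cat >> h.py <<'E'
HK=np.array([.5547,-.2258,0]);YS=np.radians(30.9);XS=np.array([np.cos(YS),np.sin(YS),0])
def bailfit(n,tag,x0,zt,show=True):
    "points near expected bail plane x0 (stand frame), wire top near zt"
    q=(world(n,np.load(f'pics/{tag}.npy'))-HK)@rz(YS)
    m=(abs(q[...,0]-x0)<.012)&(abs(q[...,1])<.032)&(q[...,2]>zt-.06)&(q[...,2]<zt+.012)
    w=q[m]; t=w[(w[:,2]>zt-.006)]
    L=w[(w[:,2]<zt-.012)]
    print(n,len(w),'top',np.percentile(t,[5,50,95],axis=0).round(4).tolist() if len(t) else 0)
    for nm,k in(('y-',L[L[:,1]<-.01]),('y+',L[L[:,1]>.01])):
        if len(k)>2: print('  leg',nm,len(k),'medx',np.median(k[:,0]).round(4),'y+slope',np.median(abs(k[:,1])-(.007+.333*(zt-k[:,2]))).round(4))
    return w
E
python3 - <<'E'
from h import *
p,Q,s=cur();g=p-.019*Q[:,2];q=(g-HK)@rz(YS);print(q,s['force'],np.degrees(np.arctan2(Q[1,2],Q[0,2])),s['joint_positions'])
snap('side','side6');snap('top','top6')
for n in('side','top'): bailfit(n,n+'6',q[0],q[2]+.1228)
c=canpts(g[0],g[1],YS,z0=g[2]-.0522)+hookpts(*HK[:2],YS)[:2]
overlay('side','side6',c,'i1',(380,195,440,260))
E
```

```text
[-0.04362686  0.00084064  0.19433749] [ 0.17809322 -0.09210939 -4.15076739] 30.9150303072514 [-1.02074691  0.3799846   1.91096747  0.87882084  1.05232558 -0.52657338]
side 38 top [[-0.0475, -0.0091, 0.3114], [-0.0455, -0.0037, 0.3173], [-0.0435, 0.005, 0.3192]]
  leg y- 5 medx -0.0445 y+slope -0.0003
top 37 top [[-0.0455, -0.0094, 0.3118], [-0.0437, 0.0001, 0.3189], [-0.0412, 0.0082, 0.3233]]
  leg y- 4 medx -0.0421 y+slope 0.0026
  leg y+ 16 medx -0.0437 y+slope -0.0001
```

View pics/i1.png

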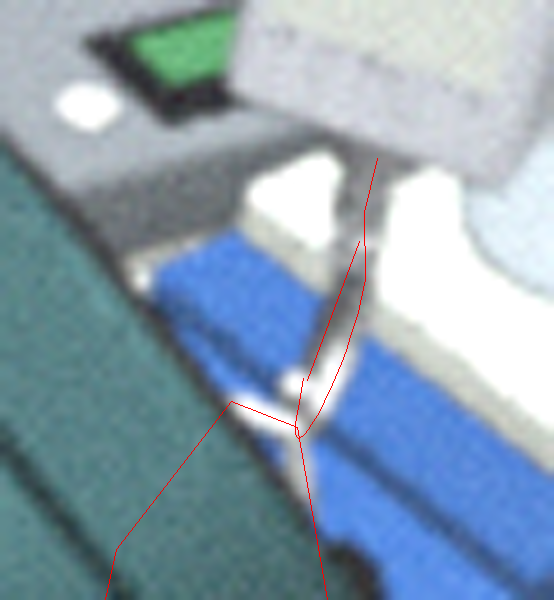

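>>> play_rows:
  moves:
    - [0.65,0,0.62,0,0,0,1]
    - [0.65,0,0.62,0,0,0,1]
    - [0.67,0,0.6,0,0,0,1]
    - [0,0,0,0,0,0,1]

```text
t: 8.75
ee_pos: [0.5519, -0.2277, 0.1802]
tool_rot: [-2.668, -0.739, -1.025]
force: [-0.7, 0.4, -4.0]
finger_gap: 0.0496
```

>>> play_rows:
  moves:
    - [0.66,0,0.6,0,0,0,1]
    - [0.6,0,0.55,0,0,0,1]
    - [0,0,0,0,0,0,1]
    - [0,0,0,0,0,0,1]

```text
t: 9.15
ee_pos: [0.5659, -0.2196, 0.18]
tool_rot: [-2.668, -0.739, -1.025]
force: [-0.8, 0.3, -3.3]
finger_gap: 0.0498
```

```bash
python3 - <<'E'
from h import *
p,Q,s=cur();g=p-.019*Q[:,2];q=(g-HK)@rz(YS);print(q,'wire z',q[2]+.1228,s['force'],s['force']@rz(YS),np.degrees(np.arctan2(Q[1,2],Q[0,2])))
snap('side','side7');snap('top','top7')
for n in('side','top'): bailfit(n,n+'7',q[0],q[2]+.1228)
c=canpts(g[0],g[1],YS,z0=g[2]-.0522)+hookpts(*HK[:2],YS)[:2]
overlay('side','side7',[],'j1',(390,190,440,250));overlay('side','side7',c,'j2',(390,190,440,250))
cv2.imwrite('pics/j.png',np.hstack([cv2.resize(cv2.imread(f'pics/j{i}.png'),(400,480)) for i in(1,2)]))
E
```

```text
[ 9.98339833e-05 -3.81032044e-04  1.94072627e-01] wire z 0.31687262671575134 [-0.79845558  0.25088285 -3.30640047] [-0.55628802  0.62531365 -3.30640047] 30.76341545745019
side 14 top 0
  leg y- 14 medx -0.0022 y+slope -0.0006
top 15 top 0
  leg y+ 14 medx 0.0 y+slope -0.0006
```

View pics/j.png

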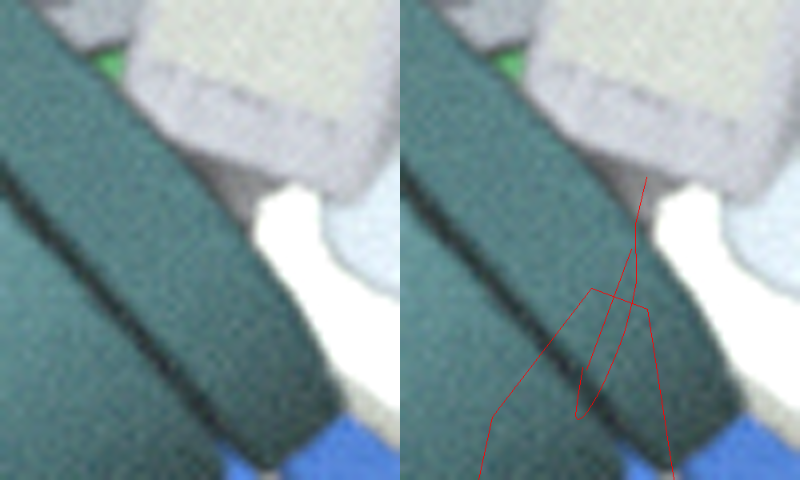

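>>> play_rows:
  moves:
    - [-0.47,0,0.52,0,0,0,1]
    - [-0.47,0,0.52,0,0,0,1]
    - [-0.47,0,0.52,0,0,0,1]
    - [0,0,0,0,0,0,1]

```text
t: 9.65
ee_pos: [0.5651, -0.2194, 0.1574]
tool_rot: [-2.668, -0.736, -1.023]
force: [-0.2, 0.1, -3.7]
finger_gap: 0.0496
```

>>> play_rows:
  moves:
    - [-0.3,0,0.33,0,0,0,1]
    - [-0.17,0,0.19,0,0,0,1]
    - [0,0,0,0,0,0,1]
    - [0,0,0,0,0,0,1]

```text
t: 10.05
ee_pos: [0.5658, -0.2199, 0.152]
tool_rot: [-2.669, -0.738, -1.025]
force: [-0.6, 0.3, -2.2]
finger_gap: 0.0498
```

```bash
python3 - <<'E'
from h import *
p,Q,s=cur();g=p-.019*Q[:,2];q=(g-HK)@rz(YS);print(q,'wire z',q[2]+.1228,s['force']@rz(YS),s['torque'])
snap('side','side8')
for t in('side0','side7','side8'):
    im=cv2.imread(f'pics/{t}.png'); print(t, im.shape)
cv2.imwrite('pics/k.png',np.hstack([cv2.resize(cv2.imread(f'pics/{t}.png')[125:225,400:470],(390,557),interpolation=cv2.INTER_CUBIC) for t in('side0','side8')]))
E
```

```text
[-1.39808880e-04 -6.46870214e-04  1.66116124e-01] wire z 0.2889161239320583 [-0.39272196  0.58795324 -2.20921644] [-0.3390249   0.63325197  0.0062403 ]
side0 (400, 640, 3)
side7 (400, 640, 3)
side8 (400, 640, 3)
```

View pics/k.png

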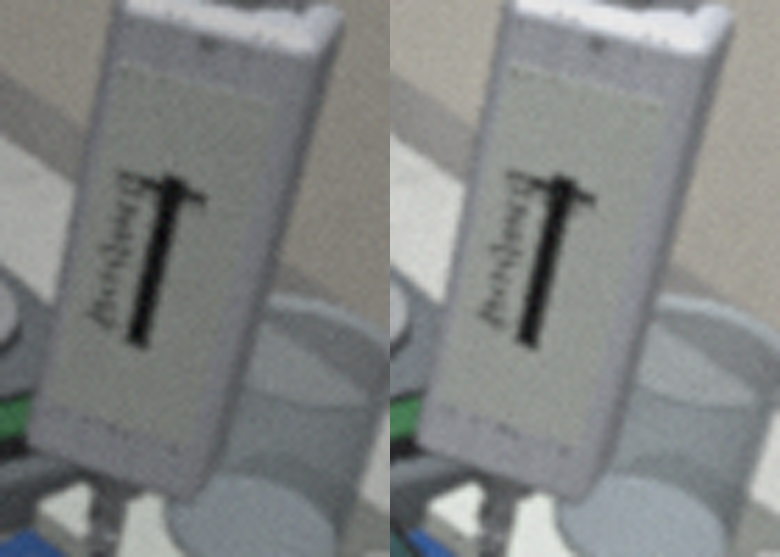

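>>> play_rows:
  moves:
    - [-0.07,0,0.07,0,0,0,1]
    - [-0.07,0,0.08,0,0,0,1]
    - [-0.06,0,0.07,0,0,0,1]
    - [0,0,0,0,0,0,1]
    - [0,0,0,0,0,0,1]

```text
t: 10.6
ee_pos: [0.5659, -0.22, 0.1492]
tool_rot: [-2.669, -0.738, -1.026]
force: [-0.3, -0.4, -0.1]
finger_gap: 0.0494
```

```bash
python3 - <<'E'
from h import *
for i in range(4):
    p,Q,s=cur();g=p-.019*Q[:,2];q=(g-HK)@rz(YS);print(q,'wire z',(q[2]+.1228).round(4),s['force']@rz(YS),s['torque'])
    if i<2: snap('side',f'side9{i}')
E
```

```text
[-1.14569091e-04 -7.67887605e-04  1.63291536e-01] wire z 0.2861 [-0.44656871 -0.18366404 -0.10582068] [-0.16638959  0.37748853  0.00612428]
[-1.12290181e-04 -7.15886043e-04  1.63274505e-01] wire z 0.2861 [0.64043774 0.98219683 0.19592196] [-0.24707068  0.32405677  0.05550578]
[-1.32497979e-04 -7.51762875e-04  1.63288169e-01] wire z 0.2861 [-0.14069294  0.92525234  0.98873984] [-0.2053667   0.39805869  0.00267647]
[-1.32497979e-04 -7.51762875e-04  1.63288169e-01] wire z 0.2861 [-0.14069294  0.92525234  0.98873984] [-0.2053667   0.39805869  0.00267647]
```

>>> play_rows:
  moves:
    - [-0.07,0,0.07,0,0,0,1]
    - [-0.07,0,0.08,0,0,0,1]
    - [-0.07,0,0.08,0,0,0,1]
    - [-0.06,0,0.07,0,0,0,1]
    - [0,0,0,0,0,0,1]
    - [0,0,0,0,0,0,1]

```text
t: 11.3
ee_pos: [0.5659, -0.22, 0.1452]
tool_rot: [-2.669, -0.738, -1.026]
force: [-0.3, 0.5, 4.9]
finger_gap: 0.0494
```

```bash
python3 - <<'E'
from h import *
F=[]
for i in range(5):
    p,Q,s=cur();g=p-.019*Q[:,2];q=(g-HK)@rz(YS);F.append(s['force']@rz(YS))
    if i<4: snap('side',f'side10{i}')
print(q,'wire z',(q[2]+.1228).round(4),np.round(F,2),np.mean(F,0),s['finger_gap'],s['t'])
E
```

```text
[-0.00017009 -0.00075805  0.15917715] wire z 0.282 [[ 0.04  0.59  4.86]
 [-0.4   1.73  3.83]
 [ 0.1   0.47  3.98]
 [-0.23  0.94  4.8 ]
 [ 0.13  1.44  4.89]] [-0.07143991  1.03431316  4.47214984] 0.04978128432750681 11.5
```

>>> play_rows:
  moves:
    - [-0.03,0,0.03,0,0,0,1]
    - [0,0,0,0,0,0,1]
    - [0,0,0,0,0,0,1]
    - [0,0,0,0,0,0,1]
    - [0,0,0,0,0,0,1]
    - [0,0,0,0,0,0,1]
    - [0,0,0,0,0,0,1]
    - [0,0,0,0,0,0,1]

```text
t: 12.3
ee_pos: [0.5659, -0.22, 0.1446]
tool_rot: [-2.669, -0.738, -1.026]
force: [-0.3, 0.4, 4.3]
finger_gap: 0.0496
```

```bash
python3 - <<'E'
from h import *
F=[]
for i in range(4):
    p,Q,s=cur();g=p-.019*Q[:,2];q=(g-HK)@rz(YS);F.append(s['force']@rz(YS))
    if i<3: snap('side',f'side11{i}')
print(q,'wire z',(q[2]+.1228).round(4),np.round(F,2),np.mean(F,0),s['t'])
cv2.imwrite('pics/l.png',np.hstack([cv2.resize(cv2.imread(f'pics/{t}.png')[125:225,400:470],(390,557),interpolation=cv2.INTER_CUBIC) for t in('side0','side111')]))
E
```

```text
[-0.00019282 -0.00074127  0.15868873] wire z 0.2815 [[-0.06  0.48  4.26]
 [ 0.19 -0.2   4.89]
 [-0.46  0.63  5.13]
 [-0.74 -0.37  4.63]] [-0.26723696  0.13461936  4.72744014] 12.45
```

View pics/l.png

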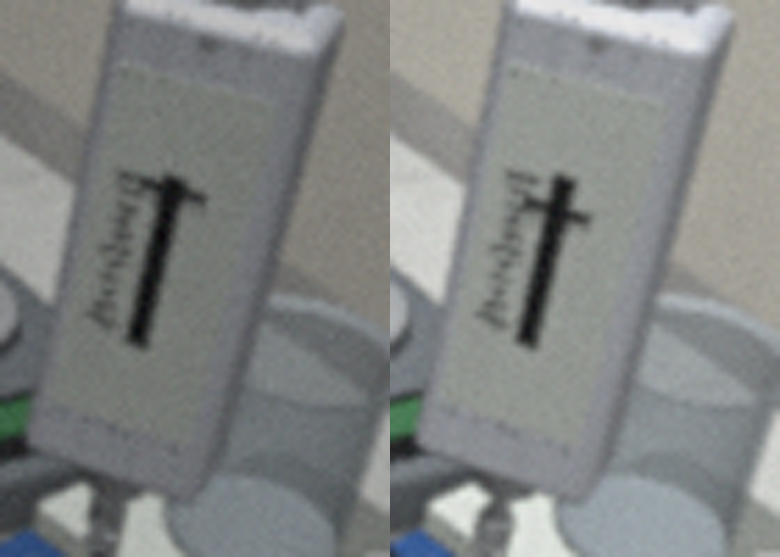

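>>> play_rows:
  moves:
    - [0.06,0,-0.07,0,0,0,1]
    - [0.08,0,-0.09,0,0,0,1]
    - [0.08,0,-0.09,0,0,0,1]
    - [0.09,0,-0.1,0,0,0,1]
    - [0,0,0,0,0,0,1]
    - [0,0,0,0,0,0,1]
    - [0,0,0,0,0,0,1]

```text
t: 13.15
ee_pos: [0.5656, -0.22, 0.1489]
tool_rot: [-2.669, -0.738, -1.025]
force: [0.7, -0.8, -0.6]
finger_gap: 0.0499
```

```bash
python3 - <<'E'
from h import *
F=[]
for i in range(5):
    p,Q,s=cur();g=p-.019*Q[:,2];q=(g-HK)@rz(YS);F.append(s['force']@rz(YS))
    if i<4: snap('side',f'side12{i}')
print(q,'wire z',(q[2]+.1228).round(4),np.round(F,2),np.mean(F,0),s['t'])
E
```

```text
[-0.00033513 -0.00058397  0.16316674] wire z 0.286 [[ 0.17 -1.02 -0.64]
 [-0.33 -0.13  0.19]
 [ 0.51 -0.3   1.2 ]
 [ 0.3  -1.01 -0.06]
 [ 1.02  0.96 -0.31]] [ 0.33508254 -0.30185403  0.0771859 ] 13.35
```

>>> play_rows:
  moves:
    - [0,0,0,0,0,0,0.9]
    - [0,0,0,0,0,0,0.6]
    - [0,0,0,0,0,0,0.3]
    - [0,0,0,0,0,0,0]
    - [0,0,0,0,0,0,0]
    - [0,0,0,0,0,0,0]
    - [0,0,0,0,0,0,0]
    - [0,0,0,0,0,0,0]

```text
t: 14.15
ee_pos: [0.5657, -0.22, 0.1492]
tool_rot: [-2.669, -0.738, -1.025]
force: [-0.5, -0.2, -0.1]
finger_gap: 0.0877
```

```bash
python3 - <<'E'
from h import *
p,Q,s=cur();print(p,s['force'],s['finger_gap'],s['t'])
snap('side','side13');snap('top','top13')
overlay('top','top13',[],'m1',(380,110,500,210));overlay('side','side13',[],'m2',(340,150,480,255))
plan(p-.08*Q[:,2],Q,5,0)
E
```

```text
[ 0.56570661 -0.21995298  0.14917236] [-0.54983058 -0.18856454 -0.14341433] 0.08766347590178564 14.15
[[-0.0, -0.0, -1.6, 0.0, -0.0, -0.0, 0],
[-0.0, -0.0, -1.6, 0.0, -0.0, -0.0, 0],
[-0.0, -0.0, -1.6, 0.0, -0.0, -0.0, 0],
[-0.0, -0.0, -1.6, 0.0, -0.0, -0.0, 0],
[-0.0, -0.0, -1.6, 0.0, -0.0, -0.0, 0]] 
end [ 0.5197 -0.2473  0.2086] maxcm 1.6 maxdeg 0.0
```

View pics/m1.png

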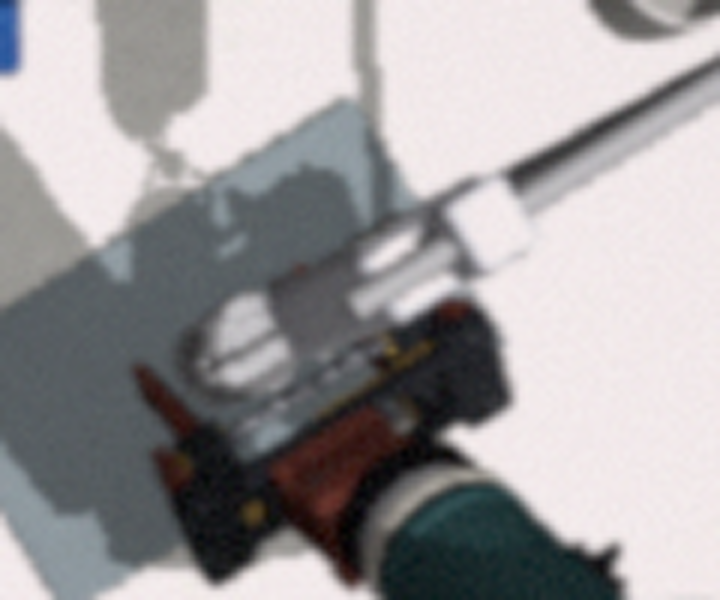

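View pics/m2.png

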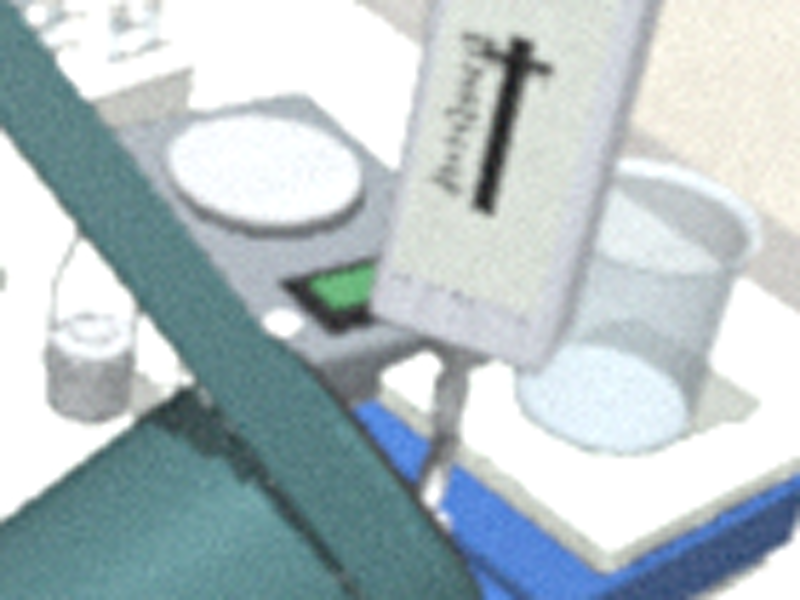

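>>> play_rows:
  moves:
    - [0,0,-0.7,0,0,0,0]
    - [0,0,-1.2,0,0,0,0]
    - [0,0,-1.6,0,0,0,0]
    - [0,0,-2,0,0,0,0]
    - [0,0,-2.5,0,0,0,0]
    - [-1,0,-2.5,0,0,0,0]
    - [-1.5,0,-2.5,0,0,0,0]
    - [-1.5,0,-2,0,0,0,0]
    - [-1,0,-1,0,0,0,0]
    - [0,0,0,0,0,0,0]

```text
t: 15.25
ee_pos: [0.4407, -0.2955, 0.2352]
tool_rot: [-2.672, -0.735, -1.026]
force: [-0.6, -0.4, -0.0]
finger_gap: 0.0878
```

```bash
python3 - <<'E'
from h import *
p,Q,s=cur();print(p,s['force'],s['finger_gap'],s['t'])
snap('side','side14');snap('top','top14')
overlay('side','side14',[],'n2',(380,190,460,310))
E
```

```text
[ 0.44068412 -0.29553802  0.23523873] [-0.61450497 -0.43944262 -0.02978157] 0.08783644587442602 15.25
```

View pics/side14.png

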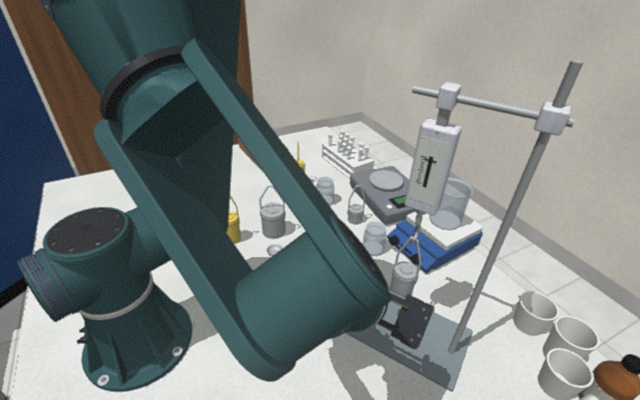

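View pics/n2.png

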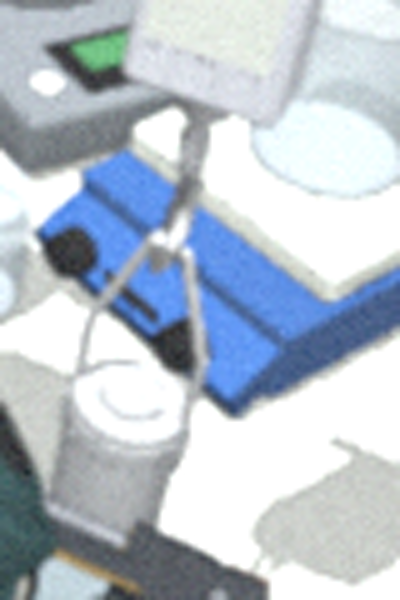

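View pics/top14.png

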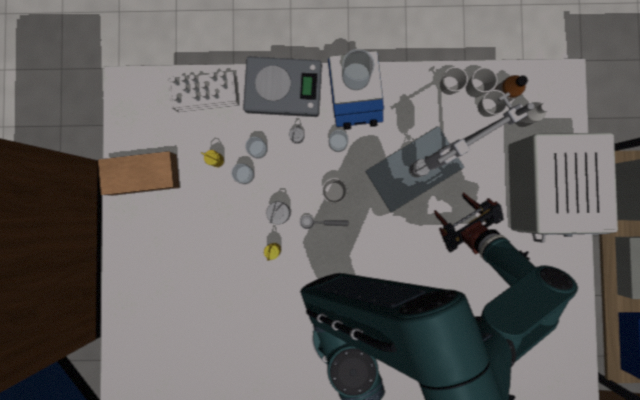

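>>> play_rows:
  moves:
    - [-2,0,-2,0,0,0,0]
    - [-2,0,-2,0,0,0,0]
    - [-2,0,-2,0,0,0,0]
    - [0,0,0,0,0,0,0]
    - [0,0,0,0,0,0,0]
    - [0,0,0,0,0,0,0]
    - [0,0,0,0,0,0,0]
    - [0,0,0,0,0,0,0]
    - [0,0,0,0,0,0,0]
    - [0,0,0,0,0,0,0]
    - [0,0,0,0,0,0,0]
    - [0,0,0,0,0,0,0]

```text
t: 16.55
ee_pos: [0.3691, -0.3373, 0.2391]
tool_rot: [-2.669, -0.738, -1.025]
force: [0.4, 0.2, -0.7]
finger_gap: 0.0877
```

```bash
cat > chk.py <<'E'
from h import *
import sys
k=sys.argv[1]
print(telemetry.get_state()['t'])
for i in range(14):
    im,d=snap('side',f's{k}_{i}'); P=world('side',d); q=(P-HK)@rz(YS)
    m=(np.hypot(q[...,0],q[...,1])<.05)&(q[...,2]>.17)&(q[...,2]<.235); w=q[m]; l=w[(w[:,2]>.195)&(w[:,2]<.21)]
    b=q[(abs(q[...,0])<.02)&(abs(q[...,1])<.012)&(q[...,2]>.22)&(q[...,2]<.3)]
    print(len(w),w.mean(0).round(4),l.mean(0).round(4))
E
python3 chk.py a; python3 - <<'E'
from h import *
cv2.imwrite('pics/o.png',cv2.resize(cv2.convertScaleAbs(cv2.imread('pics/sa_13.png')[200:270,385:450],alpha=1.2),None,fx=8,fy=8,interpolation=cv2.INTER_CUBIC))
snap('top','top15')
def cl(t):
    d=np.load(f'pics/{t}.npy');P=world('top',d);m=((P[...,2]>.03)&(P[...,2]<.2)&(d>0)).astype(np.uint8);k,l,st,c=cv2.connectedComponentsWithStats(m)
    return [np.r_[np.median(P[l==i],0),st[i,4]] for i in range(1,k) if 100<st[i,4]<5000]
A,B=cl('top0'),cl('top15')
for a in A:
    b=min(B,key=lambda b:np.linalg.norm(b[:3]-a[:3])); print(a.round(3),(b-a).round(4))
E
```

```text
16.55
617 [-0.0105 -0.0015  0.1964] [-0.0058 -0.0003  0.2009]
611 [-0.0104 -0.0014  0.1964] [-0.0059  0.      0.2008]
616 [-0.0106 -0.0013  0.1963] [-6.100e-03 -1.000e-04  2.007e-01]
619 [-0.0106 -0.0013  0.1963] [-0.0059 -0.0003  0.2007]
618 [-0.0104 -0.0014  0.1964] [-0.0057  0.      0.2009]
617 [-0.0106 -0.0014  0.1964] [-5.900e-03 -1.000e-04  2.009e-01]
612 [-0.0104 -0.0015  0.1966] [-6.200e-03 -1.000e-04  2.008e-01]
619 [-0.0106 -0.0015  0.1964] [-6.00e-03  1.00e-04  2.01e-01]
620 [-0.0106 -0.0016  0.1963] [-0.0061  0.      0.2008]
618 [-0.0106 -0.0016  0.1964] [-0.0059 -0.0003  0.2009]
614 [-0.0105 -0.0016  0.1964] [-5.900e-03 -2.000e-04  2.009e-01]
616 [-0.0105 -0.0016  0.1962] [-0.006  -0.0005  0.2007]
616 [-0.0105 -0.0014  0.1965] [-0.006  -0.0005  0.2008]
618 [-0.0106 -0.0016  0.1964] [-0.0059 -0.0004  0.201 ]
[ 8.250e-01 -4.100e-02  8.200e-02  3.517e+03] [ 0.  0. -0. 20.]
[8.490e-01 2.060e-01 5.800e-02 4.248e+03] [ 2.e-04  1.e-04 -2.e-04 -9.e+00]
[ 8.310e-01 -4.930e-01  7.400e-02  1.604e+03] [ 4.0e-04  4.0e-04 -3.0e-04  1.6e+01]
[8.350e-01 4.720e-01 6.600e-02 2.131e+03] [ 
[... 307 characters left out ...]
 -0.0e+00  1.2e-03 -3.7e+01]
[6.41e-01 2.94e-01 8.10e-02 3.55e+02] [-6.e-04 -1.e-04  0.e+00  2.e+00]
[5.600e-01 6.900e-01 7.500e-02 2.796e+03] [0.e+00 4.e-04 0.e+00 1.e+00]
[6.04e-01 4.34e-01 9.00e-02 2.53e+02] [ 0.     -0.0002  0.0002  0.    ]
[5.55e-01 3.40e-01 8.10e-02 3.55e+02] [ 1.e-04 -1.e-04  0.e+00  1.e+00]
[5.58e-01 2.01e-01 9.10e-02 2.14e+02] [ 8.21e-02  9.24e-02 -9.50e-03  1.43e+02]
[5.03e-01 3.40e-02 6.50e-02 1.88e+02] [-7.0e-04  2.1e-03 -2.0e-04  4.0e+00]
[4.21e-01 2.20e-01 9.10e-02 4.39e+02] [-1.e-04  1.e-04 -7.e-04 -2.e+00]
[2.98e-01 2.41e-01 9.00e-02 2.27e+02] [ 1.e-04 -1.e-04  2.e-04 -2.e+00]
[5.40e-02 4.90e-02 8.10e-02 5.55e+02] [ 2.440e-01  1.919e-01  9.100e-03 -3.300e+02]
```

View pics/o.png

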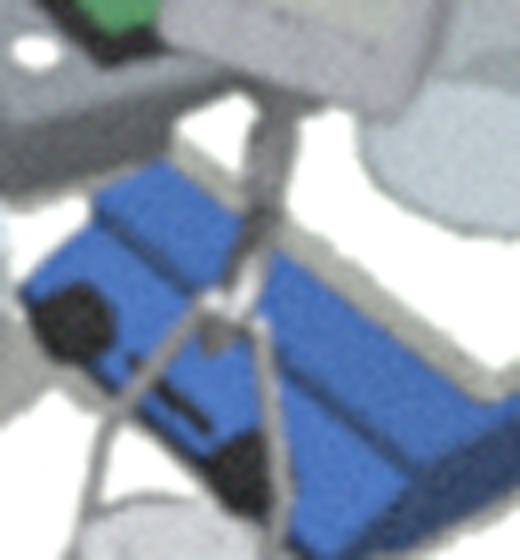

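```bash
python3 - <<'E'
from h import *
def f(t,dz):
    q=(world('side',np.load(f'pics/{t}.npy'))-HK)@rz(YS); q=q+[0,0,dz]
    m=(abs(q[...,1])<.002)&(q[...,2]>.306)&(q[...,2]<.331)&(q[...,0]<.008)&(q[...,0]>-.03); w=q[m]; return w[np.argsort(-w[:,2])][:,[0,2]].round(3).tolist()
print(f('side0',0));print(f('sa_13',.003))
for t in('top0','top15'):
    d=np.load(f'pics/{t}.npy');P=world('top',d);m=(np.hypot(P[...,0]-.495,P[...,1]-.036)<.06)&(P[...,2]>.068);w=P[m];print(len(w),w.min(0),w.max(0))
E
```

```text
[[-0.002, 0.331], [-0.004, 0.329], [-0.002, 0.328], [-0.003, 0.326], [-0.006, 0.325], [-0.003, 0.324], [0.001, 0.324], [-0.005, 0.323], [-0.003, 0.321], [-0.005, 0.32], [-0.009, 0.32], [-0.007, 0.319], [-0.008, 0.318], [-0.009, 0.318], [-0.01, 0.316], [-0.01, 0.315], [-0.011, 0.314], [-0.009, 0.313], [-0.01, 0.312], [-0.011, 0.311], [-0.012, 0.31], [-0.013, 0.31], [-0.015, 0.309], [-0.022, 0.309], [-0.021, 0.308], [-0.013, 0.308], [-0.017, 0.308], [-0.015, 0.308], [-0.016, 0.308], [-0.017, 0.306], [-0.021, 0.306], [-0.022, 0.306]]
[[-0.004, 0.33], [-0.001, 0.328], [-0.002, 0.326], [-0.002, 0.325], [-0.004, 0.324], [-0.002, 0.323], [-0.007, 0.322], [-0.004, 0.322], [-0.002, 0.322], [-0.006, 0.321], [-0.008, 0.32], [-0.006, 0.319], [-0.01, 0.318], [-0.007, 0.318], [-0.008, 0.317], [-0.008, 0.316], [-0.011, 0.315], [-0.008, 0.314], [-0.009, 0.314], [-0.011, 0.312], [-0.012, 0.312], [-0.012, 0.311], [-0.021, 0.31], [-0.011, 0.309], [-0.013, 0.309], [-0.013, 0.308], [-0.017, 0.308], [-0.022, 0.308], [-0.02, 0.308], [-0.022, 0.307], [-0.017, 0.307], [-0.015, 0.307]]
80 [ 0.45469253 -0.00281843  0.06843918] [0.53468629 0.07677858 0.08269225]
82 [ 0.45486664 -0.00292382  0.06837665] [0.5347585  0.07679908 0.08391717]
```

The latch profile matches the shut one, the can is still, and the tub hasn't moved. I'm handing in.

```bash
python3 -c "
from h import *
print(ticket.close_job())"
```

```text
the job is handed in; nothing more can be done
None
```

The tall can is hanging by its bail on the scale's hook, with the latch shut behind it. I handed the job in at about 17.3 s, and no verdict was reported.

- **Hanging:** I gripped the steel tall can by its sides with the tool tilted 42°. I brought the bail in from the open side, about 17 mm above the bowl centre, and lowered it into the hook.
- **Tug:** I held about 5 N below the can's own weight for more than half a second. Force readings in the main hold were 4.3 to 5.1 N, averaging 4.7 N. The sensor reads about 0.3 N low by my estimate, so the true pull was close to 5.0 N. The pointer moved down as expected. I then eased the force back to about 0 before opening the gripper.
- **Stillness:** 14 pictures over 0.7 s showed no swing; the can's measured position stayed within about 0.5 mm. The gripper was clear, about 0.2 m back.
- **Latch:** it was hidden by the arm during insertion, so I checked it afterwards. Its outline in the depth image matches the shut one from the start.
- **Bystanders:** the cans, jars and tub are where they were, within about 1 mm. The tub's median reading shifted 2 mm, but its rim limits are unchanged, so I take that as noise. The spoon lies too low for that comparison; I only saw it in place in the last top picture I looked at.

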